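# Clamp the sample jars in the shaker bed

## Task

Get the loaded shaker bed ready: gently lower the steel clamp plate over the bed's two locating dowels until it lies flush on the end blocks, and let go of it. Then take up the mallet and drive both sprung lock pins fully home with brisk downward blows of its head, one pin after the other, and finally stand the mallet back on its cork mat, head down on its striking face as it was. Leave the jars, bottle and glasses around it where they are.

Things in the scene. Friction and masses are not known exactly. Their poses are not given: they have to be found in the camera images.
- bed: Shaker clamp bed, fixed, 130 (x) x 290 (y) x 60 mm high: two aluminium end blocks (tops at z = 60 mm) with six white-capped jars between, just below that level. Origin: centre of its underside; y along its length. Two steel dowels, 12 mm diameter, tapered tips at z = 92 mm, stand at y = +80 and -80 mm (x = 0); outside them a lock pin each, at y = +124 and -124 mm (x = 0).
- seat (a point): Centre of the bed at the level of the end blocks' tops (60 mm above the bench), axes as the bed's. The underside of the seated plate lies here.
- lock_left (a joint): Travel in m of the sprung lock pin at the bed's y = +124 mm: 0 up, 0.018 fully home; it moves straight down against a spring and stiff friction (about 8 N) and stays where it is left. It has a flat steel mushroom head 30 mm in diameter (24 mm across the flat top), 12 mm thick.
- lock_right (a joint): The same for the lock pin at the bed's y = -124 mm.
- lock_left_top (a point): Centre of the left lock pin's flat top; 113 mm above the bench at travel 0, 95 mm when fully home.
- lock_right_top (a point): Centre of the right lock pin's flat top, likewise.
- plate: Loose steel clamp plate, 110 (x) x 200 (y) x 8 mm, 0.55 kg. Origin: centre of its underside, z up. Two 15 mm through holes at y = +80 and -80 mm (x = 0); fits either way round. A black bar handle runs along x over its centre: 96 mm long, 14 mm wide (y), 16 mm tall, centred 40 mm above the underside, on two legs at x = +41 and -41 mm.
- plate_grip (a point): Middle of the plate's handle bar, 40 mm above the plate's underside; plate axes. Pinch it here along y from above.
- mat: Brown cork mat fixed to the bench, 220 (x) x 120 (y) x 4 mm. Origin: centre of its underside.
- mallet: Mallet, 0.34 kg, standing on the mat on one striking face. White cylindrical head, 56 mm diameter, 70 mm tall, axis z. Origin: centre of the head's lower striking face, z up. The wooden handle leaves the head level along -x to x = -170 mm, 18 mm wide (y) and 24 mm tall, its axis 35 mm above the origin.
- mallet_grip (a point): Point on the mallet's handle axis 60 mm from the head's axis (x = -60, z = 35 mm in the mallet's frame), a good place to pinch along y from above.
- jar_a: Bystander: loose sample jar, 54 mm diameter, 70 mm tall, white cap. Origin: centre of its underside.
- jar_b: Bystander: loose sample jar, 54 mm diameter, 70 mm tall, white cap. Origin: centre of its underside.
- jar_c: Bystander: loose sample jar, 54 mm diameter, 70 mm tall, white cap. Origin: centre of its underside.
- wash_bottle: Bystander: clear bottle, 64 mm diameter, 170 mm tall. Origin: centre of its underside.
- glasses: Bystander: clear safety glasses, about 140 mm wide (y), 115 mm deep (to +x), 43 mm tall. Origin: under the middle of the front.
There are look-alikes about, which are no part of the job. What is shaped like the plate but purple is not meant.

How it is judged:
By the outcome, as a careful person would: the job done as asked, in the order asked, and still so for the second after the job is handed in, with the robot touching nothing.
It also fails if it takes over 67 s, if anything falls off the work surface, if the arm or the gripper's body presses on something with over 40 N, if the wrist force passes 120 N, or if a joint passes its speed limit or range.

## Robot

A 7-joint arm with a two-finger parallel gripper is mounted at the origin on the work surface. World frame = base frame: x ahead of the robot, y to its left, z up, the work surface at z = 0. Lengths are in m, angles in rad, forces in N, time in s.
With the tool pointing down it reaches from about 0.4 to 0.875 m from the base axis. Payload 19.3 kg.
Tool frame: the origin (TCP) lies on the centre line of the jaws, within the pads' length; the fingertips stand 14 mm ahead of it and the grasp point (between the pads) lies 5 mm behind it; x points along the fingers, y is the direction in which the jaws open and shut, and the axes are right-handed (so a half turn about x gives the same grasp; the last joint's range is limited). The gripper opens to 85 mm and grips with 20 to 120 N. Pads are 22 mm wide; open, the fingers measure 114 mm over their backs; the gripper's body (76 mm by 85 mm) begins 54 mm behind the grasp point. The pads swing forward as they close: fully open they stand 13 mm farther back than shut.
Start: joints at [-1.383, 0.521, -0.036, 1.599, 0.021, 1.021, -0.113], TCP at [0.159, 0.604, 0.245] pointing down, gripper open.
Joint ranges: [-2.91, 2.91], [-0.3, 2.13], [-1.5, 1.42], [0.17, 2.43], [-1.26, 4.41], [0.16, 1.93], [-2.52, 2.52]. Speed limits (rad/s): [1.89, 1.89, 2.39, 2.39, 3.01, 3.01, 3.01].

## Interface

Orientations are given as [roll, pitch, yaw] about the fixed x, y, z axes, in that order (R = Rz(yaw) Ry(pitch) Rx(roll)).
In Python, from workcell import monitor, optics, bot gives the robot as it stands.
- The arm moves only by the tool arm_command, never from a script. Its arguments are lists of equal length, an entry for each row: "delta_pos": the shift along the tool's x, y, z as a fraction of full scale, a list of three; "rotation": the turn, a rotation vector about the tool's x, y, z as a fraction of full scale, a list of three. In form: {"delta_pos": [[dx, dy, dz], ...], "rotation": [[wx, wy, wz], ...]}. A call has 1 to 10 rows; each row shifts and turns the pose as measured when the row begins, along the tool's axes as they then stand; what a row does not reach is not made up. Full scale, the value 1, is 30 mm for a shift and 6 degrees for a turn. A row lasts 1/10 s, in which the tool goes at most 50 mm and 8.59 degrees, less where a joint would pass 70% of its speed; a pose out of reach is approached as far as the arm can. A call with a number of a shift or a turn outside -1 to 1 is refused whole. A call with a gripper value outside its range is refused whole. "gripper" is the closure, from -1 (fully open) to 1 (shut), so that 0 is half open, set as the call begins (left out, the last holds). The fingers move at their own pace and stop on an object; "grip_force" is the grip in N (left out, the last holds). Time passes only in rows, so rows that do not move let the fingers close. It gives the time, the measured TCP pose, the force and the opening at its end, in the units of the state.
- monitor.observe(): the state, without advancing time (a new reading comes with each control period).
- optics.grab_frame(name): name is "scene" or "top"; returns the picture (420x560x3 uint8, red, green, blue); there is no depth.
- optics.camera_params(name): a dict with "fx", "fy", "cx", "cy" (pixels), "origin" and "rotation" of the camera in the world. Camera axes: x right, y down, z forward; pixel columns grow to the right and rows downward; lengths in m; the calibration is good to about 2 mm. A picture is of the moment at which its call begins. camera_params takes no time and is no camera call.
- bot.job_done(): hands the job in, once; it reports no verdict.
The state is a dict: "clock": time; "qpos": joint angles; "qd": joint speeds; "joint_efforts": joint torques, N m; "position": TCP position; "tool_rot": TCP orientation; "force": force on the tool from outside, world axes, zero at the start; "moment": the same for the moment, N m; "grip_width": finger opening in m.
Only numpy, scipy, OpenCV 4.12 (cv2) and the standard library are available. Lean on these libraries where they do the work, as an engineer would, in place of code of your own. Each camera call takes 0.05 s, during which the arm holds its last target. There are 200 camera calls.

## Working session

There is one attempt and no reset: what is moved stays moved. The work goes in short steps, Python scripts to look and compute and a tool call to move; the robot and the scene stay as the last step left them, time stands still between calls to the robot, and variables do not carry over. Pictures are saved under pics/ and viewed, about 8 in all and at most 12, crops included, and the job is handed in when it is done.

Besides the shell and the picture viewer there is one more tool, called after "Emit:" as name(argument=value, ...) on one line, values as JSON. arm_command: Moves the arm, as the interface text tells. Its arguments: {"type":"object","properties":{"delta_pos":{"type":"array","items":{"type":"array","items":{"type":"number"}}},"rotation":{"type":"array","items":{"type":"array","items":{"type":"number"}}},"gripper":{"type":"number"},"grip_force":{"type":"number"}},"required":["delta_pos","rotation"]}

```bash
mkdir -p pics; ls
python3 - <<'E'
from workcell import monitor, optics, bot
import cv2, numpy as np
np.set_printoptions(precision=4,suppress=True)
print(monitor.observe())
for n in("scene","top"):
    p=optics.camera_params(n); print(n,p)
    im=optics.grab_frame(n); cv2.imwrite(f"pics/{n}0.png",im[:,:,::-1])
E
```

```text
pics
{'clock': 0.0, 'qpos': array([-1.3832,  0.522 , -0.0363,  1.6   ,  0.0212,  1.0211, -0.1128]), 'qd': array([ 0.001 , -0.0009,  0.0002, -0.0014, -0.0004,  0.0001, -0.0004]), 'joint_efforts': array([ -0.0002, -92.7112,   1.9802, -36.9932,   0.0179,   0.0081,
         0.    ]), 'position': array([0.1593, 0.604 , 0.2448]), 'tool_rot': array([-1.5234,  1.5697, -1.7812]), 'force': array([ 0.9052, -0.3226,  0.1812]), 'moment': array([-0.0053,  0.003 , -0.034 ]), 'grip_width': 0.0852579085662421}
scene {'fx': 379.1526771856591, 'fy': 379.1526771856591, 'cx': 283.7835056820989, 'cy': 207.6513183991707, 'origin': array([ 0.9704, -0.0401,  0.9216]), 'rotation': array([-2.5872,  0.0142,  1.5068])}
top {'fx': 522.9598469337421, 'fy': 522.9598469337421, 'cx': 284.4189475844403, 'cy': 216.5892658076222, 'origin': array([ 0.318 , -0.0005,  1.3873]), 'rotation': array([-3.0204, -0.0085, -1.5742])}
```

View pics/scene0.png

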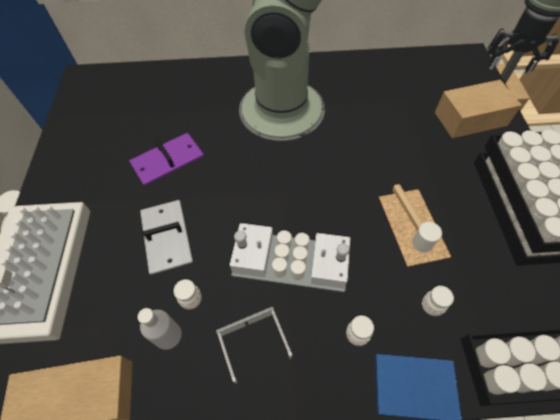

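View pics/top0.png

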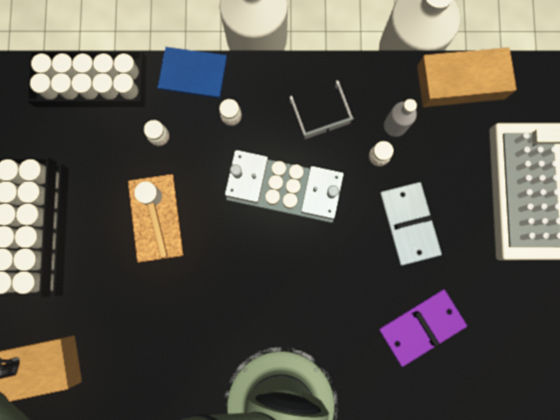

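The plate is the grey one, at top (410,224) and scene (167,236). The purple one, at top (423,327), is the look-alike. The bed is at top (284,186), and the mallet head is at top (147,193) on the cork mat. Next come close crops of the chosen items from both cameras.

```bash
cat > h.py <<'E'
from workcell import monitor, optics, bot
import cv2, numpy as np
from scipy.spatial.transform import Rotation as R
from scipy.optimize import least_squares
np.set_printoptions(precision=4,suppress=True)
def proj(n,P):
    c=optics.camera_params(n); M=R.from_euler('xyz',c['rotation']).as_matrix()
    q=(np.atleast_2d(P)-c['origin'])@M
    return np.c_[c['fx']*q[:,0]/q[:,2]+c['cx'],c['fy']*q[:,1]/q[:,2]+c['cy']]
def ray(n,uv,z):
    c=optics.camera_params(n); M=R.from_euler('xyz',c['rotation']).as_matrix()
    d=M@[(uv[0]-c['cx'])/c['fx'],(uv[1]-c['cy'])/c['fy'],1]; o=c['origin']
    return o+d*(z-o[2])/d[2]
def place(p,L):  # pose (x,y,yaw), local points
    L=np.atleast_2d(np.array(L,float)); c,s=np.cos(p[2]),np.sin(p[2])
    return np.c_[p[0]+c*L[:,0]-s*L[:,1],p[1]+s*L[:,0]+c*L[:,1],L[:,2]]
def fit(obs,p0):  # obs: list of (cam, local, uv)
    f=lambda p: np.concatenate([(proj(n,place(p,l))[0]-uv) for n,l,uv in obs])
    r=least_squares(f,p0,loss='soft_l1'); return r.x,r.fun.reshape(-1,2)
def crop(im,x,y,w,h,k):
    c=cv2.resize(im[y:y+h,x:x+w],None,fx=k,fy=k,interpolation=cv2.INTER_CUBIC)
    for u in range((x+9)//10*10,x+w,10):
        cv2.line(c,((u-x)*k,0),((u-x)*k,6 if u%50 else 14),(0,255,255),1)
        if u%20==0: cv2.putText(c,str(u),((u-x)*k,18),0,.35,(0,255,255),1)
    for v in range((y+9)//10*10,y+h,10):
        cv2.line(c,(0,(v-y)*k),(6 if v%50 else 14,(v-y)*k),(0,255,255),1)
        if v%20==0: cv2.putText(c,str(v),(8,(v-y)*k+4),0,.35,(0,255,255),1)
    return c
E
python3 - <<'E'
from h import *
a=cv2.imread('pics/top0.png'); b=cv2.imread('pics/scene0.png')
A=np.zeros((600,800,3),np.uint8)
A[:360,:520]=crop(a,220,145,130,90,4); A[:360,520:800]=crop(a,375,180,70,90,4)
A[360:600,:260]=crop(a,125,172,65,60,4); A[360:600,270:530]=crop(a,125,212,65,60,4)
cv2.imwrite('pics/A.png',A)
B=np.zeros((600,800,3),np.uint8)
B[:300,:520]=crop(b,225,218,130,75,4); B[:300,520:800]=crop(b,135,198,70,75,4)
B[300:600,:300]=crop(b,378,180,75,75,4)
cv2.imwrite('pics/B.png',B)
for n,uv in(('top',(410,224)),('scene',(167,236)),('top',(284,186)),('scene',(291,256)),('top',(147,193)),('scene',(428,232))): print(n,uv,ray(n,uv,.03))
print(proj('top',[[0,0,0],[.5,.3,0]]))
E
```

```text
top (410, 224) [ 0.4631 -0.341   0.03  ]
scene (167, 236) [ 0.4844 -0.3326  0.03  ]
top (284, 186) [ 0.5645 -0.0117  0.03  ]
scene (291, 256) [ 0.5654 -0.0083  0.03  ]
top (147, 193) [0.5465 0.3477 0.03  ]
scene (428, 232) [0.5219 0.3581 0.03  ]
[[280.0441 405.4603]
 [167.2524 212.0318]]
```

View pics/A.png

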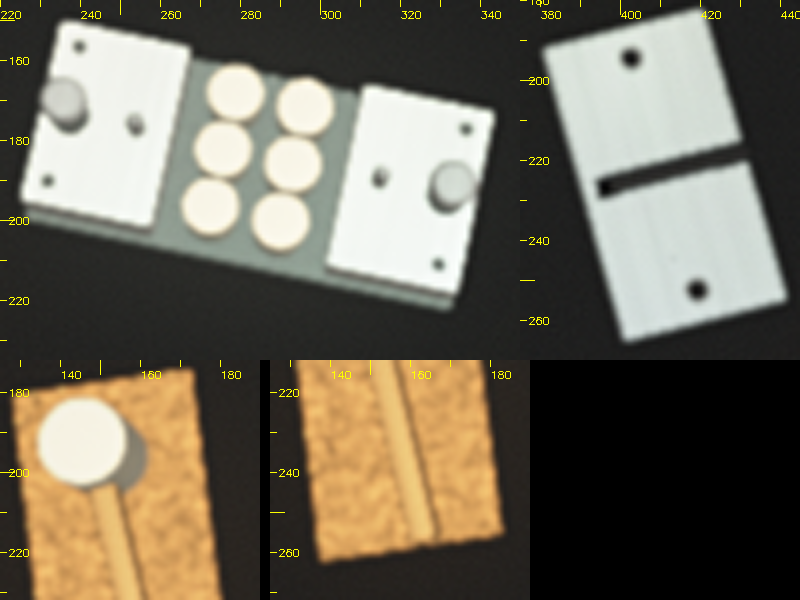

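View pics/B.png

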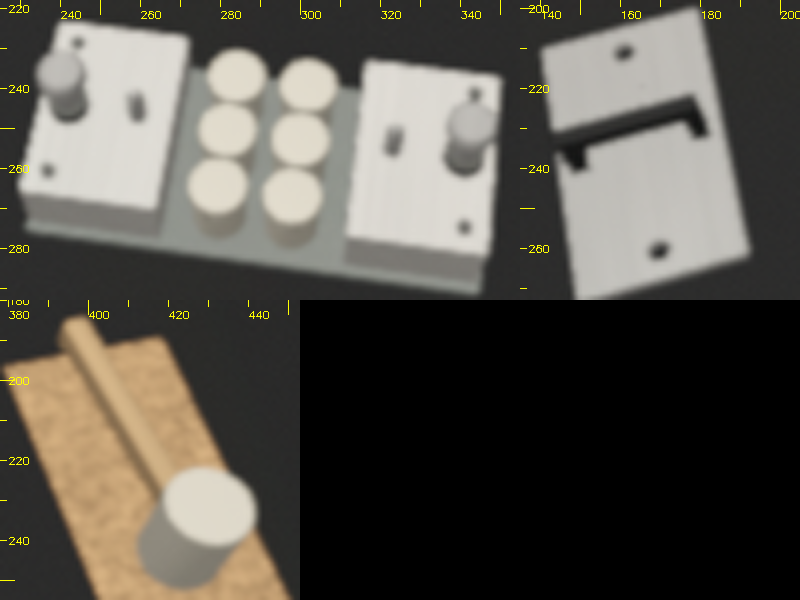

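```bash
cat > obs.py <<'E'
from h import *
m=lambda *a:[v/1000 for v in a]
T,S='top','scene'
bed=[(T,m(65,145,60),(235.5,150)),(T,m(-65,145,60),(225.5,194.5)),(T,m(65,-145,60),(343.75,173)),(T,m(-65,-145,60),(334.25,219)),
(T,m(0,124,113),(235.75,169.5)),(T,m(0,-124,113),(333.25,191.5)),(T,m(0,80,92),(253.6,174.9)),(T,m(0,-80,92),(314.8,188.2)),
(S,m(-65,-145,60),(239.5,223.5)),(S,m(65,-145,60),(229.5,265.5)),(S,m(-65,145,60),(350.5,237.25)),(S,m(65,145,60),(347.5,282)),
(S,m(0,-124,113),(240,236)),(S,m(0,124,113),(343,248.75)),(S,m(0,-80,92),(258.75,242)),(S,m(0,80,92),(324,250.75))]
plate=[(T,m(55,100,8),(420.5,182.5)),(T,m(-55,100,8),(380.75,192)),(T,m(55,-100,8),(441.75,254.5)),(T,m(-55,-100,8),(401.25,265.25)),(T,m(0,80,8),(402.75,194.5)),(T,m(0,-80,8),(419.25,252.5)),
(S,m(55,100,8),(149.25,273)),(S,m(-55,100,8),(192.5,261)),(S,m(55,-100,8),(140.5,210)),(S,m(-55,-100,8),(179.25,200)),(S,m(0,80,8),(169.5,260.5)),(S,m(0,-80,8),(161,211))]
mallet=[(T,m(0,0,74),(145.5,192.25)),(T,m(-170,0,51),(163,257.75)),(S,m(0,0,74),(430.25,231.5)),(S,m(-170,0,51),(398,185))]
mat=[(T,m(110,60,4),(128,179.5)),(T,m(110,-60,4),(173,174.5)),(T,m(-110,60,4),(137.5,262.5)),(T,m(-110,-60,4),(183.25,255)),(S,m(-110,-60,4),(379.25,196.75)),(S,m(-110,60,4),(418,189.25))]
E
python3 - <<'E'
from obs import *
for nm,o,p0 in(('bed',bed,(.56,0,-.2)),('plate',plate,(.47,-.34,-1.33)),('mallet',mallet,(.54,.35,0)),('mat',mat,(.5,.3,0))):
    for sel in ('both',T,S):
        oo=[q for q in o if sel in('both',q[0])]
        p,r=fit(oo,p0); print(nm,sel,p, 'rms',np.sqrt((r**2).mean()))
        if sel=='both': print(r.T)
for n,uv,z in((T,(381,153),.07),(T,(230,111),.07),(T,(155,131),.07),(T,(400,118),.08),(T,(410,103),.17),(T,(323,110),.02),(S,(268,320),.04)): print(n,uv,ray(n,uv,z))
E
```

```text
bed both [ 0.5656 -0.0103 -0.2197] rms 1.2297210351956205
[[-1.1394 -2.5918 -0.0893 -0.8115 -0.9093 -0.5968 -1.014  -0.1091 -0.387
  -1.89   -0.2309 -0.7504 -0.7179 -0.4507 -0.8974 -0.8243]
 [-2.4634  1.3262 -1.7252  1.0267 -0.5691 -1.2535 -0.4952 -0.2576 -2.21
   1.5533 -1.4123  2.0722 -1.2953 -0.1808 -0.9307 -0.847 ]]
bed top [ 0.5641 -0.0123 -0.2233] rms 1.007126363163845
bed scene [ 0.5674 -0.0086 -0.2117] rms 1.0526554812667284
plate both [ 0.4673 -0.3473 -1.3247] rms 0.5801840108645167
[[-0.7935 -0.4636 -1.0866 -0.6022 -0.6887 -0.6611 -0.4888 -1.4908 -0.5628
  -0.8347 -0.6109 -0.6951]
 [-0.1034  0.3267  0.2058 -0.2282 -0.0029 -0.003   0.1774 -0.109   0.1877
  -0.0184 -0.2769 -0.2839]]
plate top [ 0.4673 -0.3492 -1.3239] rms 0.1875866205856107
plate scene [ 0.4676 -0.3452 -1.3253] rms 0.27022760243331806
mallet both [0.5423 0.3425 0.2532] rms 0.9794215710081623
[[-0.8547 -1.1381 -0.8461 -1.9189]
 [-0.4825 -0.6784 -0.1932 -0.7209]]
mallet top [0.5407 0.3402 0.2565] rms 0.09006202514895403
mallet scene [0.5441 0.3444 0.2358] rms 0.3304756748366147
mat both [0.4853 0.3312 0.1368] rms 0.6524980344040626
[[ 0.1936 -0.2432 -0.5826 -0.9457 -1.3227 -0.7166]
 [ 0.5808 -0.4911 -0.9068  0.2272 -0.2281  0.1058]]
mat top [0.4848 0.3302 0.1437] rms 0.46290699103829247
mat scene [0.4855 0.3358 0.1518] rms 0.14581180358712317
top (381, 153) [ 0.6432 -0.262   0.07  ]
top (230, 111) [0.7553 0.1283 0.07  ]
top (155, 131) [0.702  0.3214 0.07  ]
top (400, 118) [ 0.7331 -0.3115  0.08  ]
top (410, 103) [ 0.7418 -0.3154  0.17  ]
top (323, 110) [ 0.7746 -0.1179  0.02  ]
scene (268, 320) [ 0.727  -0.0736  0.04  ]
```

```bash
cat > plan.py <<'E'
from h import *
import sys,json
def down(b):  # tool rotation: x down, y at bearing b
    x=np.array([0,0,-1.]); y=np.array([np.cos(b),np.sin(b),0]); return np.c_[x,y,np.cross(x,y)]
def bearing():
    s=monitor.observe(); M=R.from_euler('xyz',s['tool_rot']).as_matrix(); return np.degrees(np.arctan2(M[1,1],M[0,1]))
def plan(wps,step=1.0,start=None):
    """wps: list of (x,y,z,bearing_deg); prints rows"""
    s=monitor.observe(); p=s['position'].copy(); M=R.from_euler('xyz',s['tool_rot']).as_matrix()
    D=[];W=[]
    for w in wps:
        t=np.array(w[:3]); Rt=down(np.radians(w[3]))
        for _ in range(200):
            d=M.T@(t-p)/.03; rv=R.from_matrix(M.T@Rt).as_rotvec()/np.radians(6)
            n=max(np.linalg.norm(d)/step,np.abs(rv).max()/.9)
            if n<.05: break
            k=1/max(1,np.ceil(n)); d=np.round(d*k,2); rv=np.round(rv*k,2)
            D.append(d.tolist());W.append(rv.tolist())
            p=p+M@d*.03; M=M@R.from_rotvec(rv*np.radians(6)).as_matrix()
            if n<=1: break
    print(len(D))
    for i in range(0,len(D),10): print(json.dumps({"delta_pos":D[i:i+10],"rotation":W[i:i+10]}))
E
python3 - <<'E'
from obs import *; from plan import *
o=[(n,l,(u-.4,v-.4)) for n,l,(u,v) in bed if l[2]>.08]
for sel in('b',T,S):
    p,r=fit([q for q in o if sel in('b',q[0])],(.56,0,-.2)); print(p); 
    if sel=='b':print(r.T)
print(R.from_euler('xyz',monitor.observe()['tool_rot']).as_matrix(),bearing())
plan([(.42,.43,.22,0+bearing()-30),(.55,.0,.22,bearing()-80),(.467,-.347,.22,14.1+180 if 0 else 14.1)])
E
```

```text
[ 0.5659 -0.0102 -0.2178]
[[-0.5667 -0.2169 -0.6635  0.2652 -0.2997  0.0124 -0.468  -0.3666]
 [-0.1852 -1.0493 -0.1422 -0.0188 -0.7158  0.231  -0.3818 -0.4048]]Traceback (most recent call last):
  File "<stdin>", line 4, in <module>
  File "h.py", line 19, in fit
    r=least_squares(f,p0,loss='soft_l1'); return r.x,r.fun.reshape(-1,2)
    return func(*args, **kwargs)
    result = trf(vector_fun.fun, vector_fun.jac, x0, f0, J0, lb, ub, ftol, xtol,
                 gtol, max_nfev, x_scale, loss_function, tr_solver,
                 tr_options.copy(), verbose, callback=callback_wrapped)
    return trf_no_bounds(
        fun, jac, x0, f0, J0, ftol, xtol, gtol, max_nfev, x_scale,
        loss_function, tr_solver, tr_options, verbose, callback=callback)
    J = jac(x)
    self._update_jac()
    ~~~~~~~~~~~~~~~~^^
    self.J = self.jac_wrapped(xp_copy(self.x), f0=self.f)
             ~~~~~~~~~~~~~~~~^^^^^^^^^^^^^^^^^^^^^^^^^^^^
    J, dct = approx_derivative(
             ~~~~~~~~~~~~~~~~~^
        self.fun,
        ^^^^^^^^^
    ...<2 lines>...
        **self.finite_diff_options,
        ^
[... 337 characters left out ...]
al - f0 for f_eval in f_evals]
                                    ^^^^^^^
    f = np.atleast_1d(self.fun(x, *self.args, **self.kwargs))
                      ~~~~~~~~^^^^^^^^^^^^^^^^^^^^^^^^^^^^^^
    return np.atleast_1d(self.fun(x))
                         ~~~~~~~~^^^
    return self.f(x, *self.args, **self.kwargs)
           ~~~~~~^^^^^^^^^^^^^^^^^^^^^^^^^^^^^^
  File "h.py", line 18, in <lambda>
    f=lambda p: np.concatenate([(proj(n,place(p,l))[0]-uv) for n,l,uv in obs])
                                 ~~~~^^^^^^^^^^^^^^
  File "h.py", line 7, in proj
    c=optics.camera_params(n); M=R.from_euler('xyz',c['rotation']).as_matrix()
ValueError: time passes only in moves, steps and waits
```

```bash
cat >> h.py <<'E'
import functools
_C={n:optics.camera_params(n) for n in('scene','top')}
class _O:
    camera_params=staticmethod(lambda n:_C[n]); grab_frame=staticmethod(optics.grab_frame)
optics=_O
E
python3 - <<'E'
from obs import *; from plan import *
print(R.from_euler('xyz',monitor.observe()['tool_rot']).as_matrix(),bearing())
b=bearing()
plan([(.42,.43,.22,b-30),(.55,.0,.22,b-80),(.467,-.347,.22,b-111)])
E
```

```text
[[-0.0002  0.255   0.9669]
 [-0.001   0.9669 -0.255 ]
 [-1.     -0.001   0.0001]] 75.22807588820206
39
{"delta_pos": [[0.08, -0.31, 0.9], [0.08, -0.27, 0.91], [0.07, -0.22, 0.92], [0.08, -0.18, 0.93], [0.07, -0.13, 0.94], [0.08, -0.09, 0.95], [0.07, -0.04, 0.95], [0.08, 0.0, 0.95], [0.07, 0.05, 0.95], [0.08, 0.09, 0.94]], "rotation": [[0.45, 0.0, 0.0], [0.46, 0.0, 0.0], [0.45, 0.0, 0.0], [0.46, 0.0, 0.0], [0.45, 0.0, 0.0], [0.46, 0.0, 0.0], [0.45, 0.0, 0.0], [0.46, 0.0, 0.0], [0.45, 0.0, 0.0], [0.46, 0.0, 0.0]]}
{"delta_pos": [[0.07, 0.14, 0.94], [-0.0, -0.47, 0.88], [-0.0, -0.42, 0.9], [-0.0, -0.37, 0.93], [-0.0, -0.32, 0.95], [-0.0, -0.26, 0.96], [-0.0, -0.2, 0.98], [-0.0, -0.15, 0.99], [-0.0, -0.09, 0.99], [-0.0, -0.03, 1.0]], "rotation": [[0.45, 0.01, 0.01], [0.56, -0.0, 0.0], [0.56, -0.0, 0.0], [0.55, -0.0, 0.0], [0.56, -0.0, 0.0], [0.55, -0.0, 0.0], [0.56, -0.0, 0.0], [0.55, -0.0, 0.0], [0.56, -0.0, 0.0], [0.55, -0.0, 0.0]]}
{"delta_pos": [[-0.0, 0.03, 1.0], [-0.0, 0.09, 0.99], [-0.0, 0.14, 0.99], [-0.0, 0.2, 0.98], [-0.0, 0.26, 0.96], [-0.0, 0.16, 0.47], [-0.01, 0.17, 0.48], [-0.0, -0.15, 0.98], [-0.0, -0.11, 0.98], [-0.0, -0.06, 0.99]], "rotation": [[0.56, -0.0, 0.0], [0.55, -0.0, 0.0], [0.56, -0.0, 0.0], [0.55, -0.0, 0.0], [0.56, -0.0, 0.0], [0.28, -0.0, 0.0], [0.27, -0.0, 0.0], [0.43, -0.0, 0.0], [0.43, -0.0, 0.0], [0.43, -0.0, 0.0]]}
{"delta_pos": [[-0.0, -0.02, 0.99], [-0.0, 0.03, 0.99], [-0.0, 0.07, 0.99], [-0.0, 0.12, 0.98], [-0.0, 0.16, 0.98], [-0.0, 0.21, 0.97], [-0.0, 0.25, 0.96], [-0.0, 0.29, 0.95], [-0.0, 0.33, 0.93]], "rotation": [[0.43, -0.0, 0.0], [0.43, -0.0, 0.0], [0.43, -0.0, 0.0], [0.43, -0.0, 0.0], [0.43, -0.0, 0.0], [0.43, -0.0, 0.0], [0.43, -0.0, 0.0], [0.43, -0.0, 0.0], [0.44, -0.0, 0.0]]}
```

Run:
```python
from plan import *
plan([(.40,.45,.22,60),(.53,.25,.2,50),(.56,-.05,.18,32),(.467,-.347,.12,14.1)])
```

```text
40
{"delta_pos": [[0.08, -0.29, 0.91], [0.08, -0.27, 0.91], [0.08, -0.24, 0.92], [0.08, -0.22, 0.93], [0.09, -0.2, 0.93], [0.08, -0.17, 0.94], [0.09, -0.14, 0.94], [0.08, -0.12, 0.94], [0.09, -0.1, 0.95], [0.08, -0.07, 0.95]], "rotation": [[0.25, 0.0, 0.0], [0.25, 0.0, 0.0], [0.25, 0.0, 0.0], [0.26, 0.0, 0.0], [0.25, 0.0, 0.0], [0.26, 0.0, 0.0], [0.25, 0.0, 0.0], [0.26, 0.0, 0.0], [0.25, 0.0, 0.0], [0.26, 0.0, 0.01]]}
{"delta_pos": [[0.08, -0.45, 0.89], [0.08, -0.43, 0.9], [0.08, -0.41, 0.9], [0.09, -0.39, 0.91], [0.08, -0.37, 0.92], [0.09, -0.35, 0.93], [0.08, -0.33, 0.94], [0.09, -0.31, 0.95], [0.06, -0.64, 0.65], [0.06, -0.62, 0.67]], "rotation": [[0.21, 0.0, -0.0], [0.21, 0.0, -0.0], [0.21, 0.0, -0.0], [0.21, 0.0, -0.0], [0.21, 0.0, -0.0], [0.2, 0.0, -0.0], [0.21, 0.0, -0.0], [0.2, 0.0, -0.0], [0.27, 0.0, -0.0], [0.27, 0.0, -0.0]]}
{"delta_pos": [[0.06, -0.6, 0.69], [0.06, -0.58, 0.71], [0.06, -0.56, 0.72], [0.06, -0.54, 0.74], [0.06, -0.52, 0.75], [0.06, -0.5, 0.77], [0.06, -0.47, 0.78], [0.06, -0.45, 0.79], [0.07, -0.43, 0.81], [0.18, -0.72, 0.61]], "rotation": [[0.27, 0.0, -0.0], [0.27, 0.0, -0.0], [0.27, 0.0, -0.0], [0.28, 0.0, -0.0], [0.27, 0.0, -0.0], [0.28, 0.0, -0.0], [0.27, 0.0, -0.0], [0.28, 0.0, -0.0], [0.27, 0.0, -0.0], [0.27, 0.0, -0.0]]}
{"delta_pos": [[0.18, -0.7, 0.63], [0.18, -0.68, 0.65], [0.18, -0.66, 0.67], [0.18, -0.64, 0.69], [0.18, -0.62, 0.71], [0.18, -0.6, 0.73], [0.18, -0.58, 0.74], [0.19, -0.56, 0.76], [0.18, -0.54, 0.78], [0.19, -0.52, 0.79]], "rotation": [[0.27, 0.0, -0.0], [0.27, 0.0, -0.0], [0.27, 0.0, -0.0], [0.27, 0.0, -0.0], [0.27, 0.0, -0.0], [0.27, 0.0, -0.0], [0.27, 0.0, -0.0], [0.28, 0.0, -0.0], [0.27, 0.0, -0.0], [0.28, 0.0, -0.0]]}
```

Emit:
arm_command(delta_pos=[[0.05, -0.3, 0.9], [0.05, -0.3, 0.9], [0.05, -0.25, 0.9], [0.05, -0.2, 0.9], [0.05, -0.2, 0.95], [0.05, -0.15, 0.95], [0.05, -0.15, 0.95], [0.05, -0.1, 0.95], [0.05, -0.1, 0.95], [0.05, -0.1, 0.95]], rotation=[[0.25, 0, 0], [0.25, 0, 0], [0.25, 0, 0], [0.25, 0, 0], [0.25, 0, 0], [0.25, 0, 0], [0.25, 0, 0], [0.25, 0, 0], [0.25, 0, 0], [0.25, 0, 0]], gripper=-1, grip_force=60)

```text
clock: 1.1
position: [0.4025, 0.4442, 0.226]
tool_rot: [-1.774, 1.564, -2.295]
force: [-0.2, 0.5, 0.0]
grip_width: 0.0857
```

Emit:
arm_command(delta_pos=[[0.05, -0.45, 0.9], [0.05, -0.45, 0.9], [0.05, -0.4, 0.9], [0.05, -0.4, 0.9], [0.05, -0.4, 0.9], [0.05, -0.35, 0.9], [0.05, -0.35, 0.95], [0.05, -0.35, 0.95], [0.05, -0.5, 0.8], [0.05, -0.6, 0.7]], rotation=[[0.25, 0, 0], [0.25, 0, 0], [0.25, 0, 0], [0.25, 0, 0], [0.25, 0, 0], [0.25, 0, 0], [0.25, 0, 0], [0.25, 0, 0], [0.25, 0, 0], [0.25, 0, 0]])

```text
clock: 2.1
position: [0.5421, 0.1741, 0.2083]
tool_rot: [-1.54, 1.56, -2.334]
force: [0.4, -0.1, 0.0]
grip_width: 0.0852
```

Run:
```python
from plan import *
print(bearing(), monitor.observe()['qpos'])
plan([(.55,-.05,.18,32),(.467,-.347,.09,14.1)])
```

```text
44.467969199605335 [-0.543   0.4874  0.1751  1.7871 -0.0997  0.8861  0.4521]
19
{"delta_pos": [[0.13, -0.63, 0.69], [0.12, -0.61, 0.71], [0.12, -0.59, 0.72], [0.12, -0.57, 0.74], [0.12, -0.55, 0.75], [0.12, -0.53, 0.77], [0.13, -0.51, 0.78], [0.12, -0.49, 0.8], [0.27, -0.69, 0.63], [0.27, -0.67, 0.65]], "rotation": [[0.26, 0.0, 0.01], [0.26, 0.0, 0.01], [0.26, 0.0, 0.01], [0.26, 0.0, 0.01], [0.26, 0.0, 0.02], [0.26, 0.01, 0.01], [0.26, 0.0, 0.02], [0.26, 0.01, 0.01], [0.27, -0.0, 0.0], [0.27, -0.0, 0.0]]}
{"delta_pos": [[0.27, -0.65, 0.67], [0.27, -0.64, 0.69], [0.27, -0.61, 0.7], [0.28, -0.6, 0.72], [0.27, -0.57, 0.74], [0.28, -0.55, 0.75], [0.27, -0.53, 0.77], [0.28, -0.51, 0.78], [0.27, -0.49, 0.8]], "rotation": [[0.27, -0.0, 0.0], [0.27, -0.0, 0.0], [0.27, -0.0, 0.0], [0.27, -0.0, 0.0], [0.27, -0.0, 0.0], [0.27, -0.0, 0.0], [0.27, -0.0, 0.0], [0.28, -0.0, 0.0], [0.27, -0.0, 0.01]]}
```

Emit:
arm_command(delta_pos=[[0.13, -0.63, 0.7], [0.12, -0.6, 0.7], [0.12, -0.6, 0.72], [0.12, -0.57, 0.74], [0.12, -0.55, 0.75], [0.12, -0.53, 0.77], [0.13, -0.5, 0.78], [0.12, -0.5, 0.8], [0.27, -0.7, 0.63], [0.27, -0.67, 0.65]], rotation=[[0.26, 0, 0.01], [0.26, 0, 0.01], [0.26, 0, 0.01], [0.26, 0, 0.01], [0.26, 0, 0.01], [0.26, 0, 0.01], [0.26, 0, 0.01], [0.26, 0, 0.01], [0.27, 0, 0], [0.27, 0, 0]])

```text
clock: 3.1
position: [0.5321, -0.1158, 0.1612]
tool_rot: [-1.174, 1.566, -2.254]
force: [-0.5, -0.1, -0.0]
grip_width: 0.0853
```

Emit:
arm_command(delta_pos=[[0.27, -0.65, 0.67], [0.27, -0.64, 0.7], [0.27, -0.6, 0.7], [0.27, -0.6, 0.72], [0.27, -0.57, 0.74], [0.27, -0.55, 0.75], [0.27, -0.53, 0.77], [0.27, -0.5, 0.78], [0.27, -0.5, 0.8]], rotation=[[0.27, 0, 0], [0.27, 0, 0], [0.27, 0, 0], [0.27, 0, 0], [0.27, 0, 0], [0.27, 0, 0], [0.27, 0, 0], [0.27, 0, 0], [0.27, 0, 0]])

```text
clock: 4.0
position: [0.4557, -0.367, 0.0846]
tool_rot: [-1.454, 1.564, -2.798]
force: [-0.2, 0.7, 0.4]
grip_width: 0.0857
```

Run:
```python
from plan import *
print(bearing(), monitor.observe()['position'])
plan([(.4673,-.3473,.09,14.1),(.4673,-.3473,.0355,14.1)],.6)
```

```text
12.980982207688706 [ 0.4557 -0.367   0.0846]
6
{"delta_pos": [[-0.09, 0.26, -0.28], [-0.09, 0.27, -0.27], [0.45, -0.0, 0.0], [0.45, -0.0, 0.0], [0.46, -0.0, 0.0], [0.45, -0.0, 0.0]], "rotation": [[-0.09, 0.0, 0.03], [-0.1, 0.01, 0.03], [0.0, -0.0, 0.0], [0.0, -0.0, 0.0], [0.0, -0.0, 0.0], [0.0, -0.0, 0.0]]}
```

Emit:
arm_command(delta_pos=[[-0.1, 0.26, -0.28], [-0.1, 0.26, -0.27], [0, 0, 0]], rotation=[[-0.1, 0, 0.03], [-0.1, 0, 0.03], [0, 0, 0]])

```text
clock: 4.3
position: [0.4646, -0.3503, 0.0889]
tool_rot: [-1.499, 1.568, -2.828]
force: [0.6, -0.2, 0.0]
grip_width: 0.0855
```

Run:
```python
from plan import *
print(bearing(), monitor.observe()['position'])
plan([(.4673,-.3473,.0355,14.1)],.5)
im=optics.grab_frame('top');s=optics.grab_frame('scene')
A=np.hstack([crop(im[:,:,::-1].copy(),365,170,95,105,4),crop(s[:,:,::-1].copy(),120,180,95,105,4)])
cv2.imwrite('pics/C.png',A)
```

```text
13.850605963738234 [ 0.4646 -0.3503  0.0889]
4
{"delta_pos": [[0.45, 0.03, -0.02], [0.44, 0.03, -0.02], [0.45, 0.03, -0.02], [0.44, 0.03, -0.01]], "rotation": [[-0.01, 0.0, 0.01], [-0.01, 0.0, 0.01], [-0.01, 0.0, 0.0], [-0.01, 0.0, 0.01]]}
```

View pics/C.png

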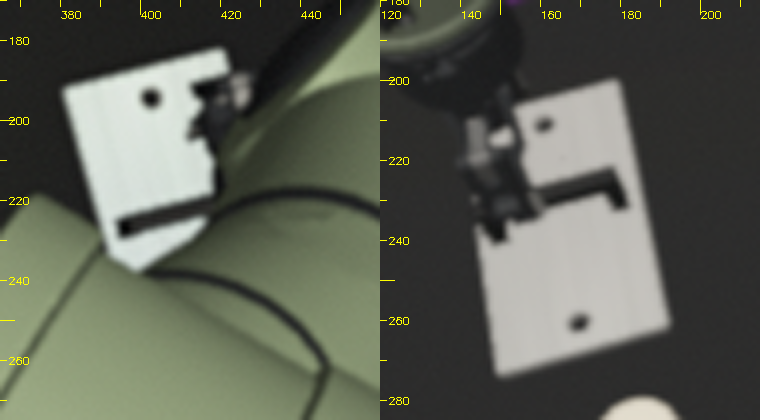

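Run:
```python
from plan import *
p=monitor.observe()['position']; M=R.from_euler('xyz',monitor.observe()['tool_rot']).as_matrix()
pts=[p+M@[.014,s*.043,0] for s in(-1,0,1)]+[[.4673,-.3473,.04]]
print(proj('scene',pts),proj('top',pts))
```

```text
[[153.6845 207.9135]
 [155.8111 221.4102]
 [158.0336 235.5163]
 [161.0318 228.8985]] [[422.9641 238.155 ]
 [418.3192 221.7095]
 [413.7099 205.3902]
 [413.3208 221.9623]]
```

The crop shows the grey plate with its black bar handle, centred at about scene (162,229). The fingertips straddle it, at scene (154,208) and (158,235), which matches the projection, so I'll descend and grip.

Emit:
arm_command(delta_pos=[[0.45, 0.03, -0.02], [0.45, 0.03, -0.02], [0.45, 0.03, -0.02], [0.45, 0.03, -0.02], [0, 0, 0]], rotation=[[-0.01, 0, 0.01], [-0.01, 0, 0.01], [-0.01, 0, 0], [-0.01, 0, 0.01], [0, 0, 0]])

```text
clock: 4.9
position: [0.4671, -0.3465, 0.0295]
tool_rot: [-1.764, 1.57, -3.087]
force: [0.7, -0.3, 1.3]
grip_width: 0.0848
```

Emit:
arm_command(delta_pos=[[0, 0, 0], [0, 0, 0], [0, 0, 0], [0, 0, 0], [0, 0, 0], [0, 0, 0]], rotation=[[0, 0, 0], [0, 0, 0], [0, 0, 0], [0, 0, 0], [0, 0, 0], [0, 0, 0]], gripper=1, grip_force=70)

```text
clock: 5.5
position: [0.4672, -0.3471, 0.0303]
tool_rot: [-0.145, 1.57, -1.469]
force: [0.7, 0.8, -5.0]
grip_width: 0.0128
```

Run:
```python
from plan import *
print(bearing())
plan([(.4672,-.3471,.10,14.1),(.5659,-.0102,.162,77.5)],.9)
```

```text
14.134410013654765
17
{"delta_pos": [[-0.77, -0.0, 0.0], [-0.78, -0.0, 0.0], [-0.77, -0.0, 0.0], [-0.15, 0.42, -0.72], [-0.15, 0.48, -0.68], [-0.15, 0.53, -0.65], [-0.15, 0.58, -0.6], [-0.15, 0.63, -0.55], [-0.15, 0.67, -0.5], [-0.15, 0.71, -0.45]], "rotation": [[0.0, 0.0, 0.0], [0.0, 0.0, 0.0], [0.01, 0.01, 0.0], [-0.76, -0.0, -0.0], [-0.75, -0.0, -0.0], [-0.76, -0.0, -0.0], [-0.75, -0.0, -0.0], [-0.76, -0.0, -0.0], [-0.75, -0.0, -0.0], [-0.76, -0.0, -0.0]]}
{"delta_pos": [[-0.15, 0.74, -0.39], [-0.14, 0.77, -0.33], [-0.15, 0.79, -0.27], [-0.14, 0.81, -0.21], [-0.15, 0.82, -0.14], [-0.14, 0.83, -0.08], [-0.15, 0.84, -0.01]], "rotation": [[-0.75, -0.0, -0.0], [-0.76, -0.0, -0.0], [-0.75, -0.0, -0.0], [-0.76, -0.0, -0.0], [-0.75, -0.0, -0.0], [-0.76, -0.0, -0.0], [-0.75, -0.0, -0.0]]}
```

Emit:
arm_command(delta_pos=[[-0.8, 0, 0], [-0.9, 0, 0], [-0.9, 0, 0], [-0.4, 0.42, -0.72], [-0.4, 0.48, -0.68], [-0.4, 0.53, -0.65], [-0.2, 0.58, -0.6], [-0.2, 0.63, -0.55], [-0.1, 0.67, -0.5], [0, 0.7, -0.45]], rotation=[[0, 0, 0], [0, 0, 0], [0, 0, 0], [-0.76, 0, 0], [-0.75, 0, 0], [-0.76, 0, 0], [-0.75, 0, 0], [-0.76, 0, 0], [-0.75, 0, 0], [-0.76, 0, 0]])

```text
clock: 6.5
position: [0.5136, -0.1748, 0.1632]
tool_rot: [-2.235, 1.567, -2.992]
force: [0.3, 0.1, -4.9]
grip_width: 0.0128
```

Run:
```python
from plan import *
s=monitor.observe();print(bearing(),s['position'],s['force'],s['grip_width'])
plan([(.5659,-.0102,.162,77.5)],.9)
```

```text
46.67128017680888 [ 0.5136 -0.1748  0.1632] [ 0.2718  0.1004 -4.8602] 0.012779377243636373
7
{"delta_pos": [[0.0, 0.74, -0.36], [0.0, 0.77, -0.3], [0.01, 0.79, -0.24], [0.0, 0.8, -0.18], [0.01, 0.81, -0.11], [0.01, 0.82, -0.05], [0.0, 0.82, 0.01]], "rotation": [[-0.73, -0.0, 0.0], [-0.73, -0.01, 0.0], [-0.74, -0.0, 0.0], [-0.73, -0.01, 0.01], [-0.74, -0.0, 0.0], [-0.73, -0.01, 0.01], [-0.74, -0.0, 0.0]]}
```

Emit:
arm_command(delta_pos=[[0, 0.74, -0.36], [0, 0.77, -0.3], [0, 0.79, -0.24], [0, 0.8, -0.18], [0, 0.7, -0.1], [0, 0.6, -0.05], [0, 0.4, 0]], rotation=[[-0.73, 0, 0], [-0.73, 0, 0], [-0.73, 0, 0], [-0.73, 0, 0], [-0.73, 0, 0], [-0.6, 0, 0], [-0.5, 0, 0]])

```text
clock: 7.2
position: [0.5582, -0.0217, 0.1626]
tool_rot: [-2.89, 1.566, -3.118]
force: [-0.3, -0.5, -4.0]
grip_width: 0.0127
```

Run:
```python
from plan import *
s=monitor.observe();print(bearing(),s['position'],s['force'],s['grip_width'])
plan([(.5659,-.0102,.162,77.5)],.5)
```

```text
76.92364803007875 [ 0.5582 -0.0217  0.1626] [-0.3382 -0.4593 -4.0139] 0.012749142635947678
1
{"delta_pos": [[0.02, 0.43, 0.16]], "rotation": [[-0.1, -0.05, 0.01]]}
```

Emit:
arm_command(delta_pos=[[0, 0.43, 0.16], [0.5, 0, 0], [0.4, 0, 0], [0, 0, 0]], rotation=[[-0.1, -0.05, 0], [0, 0, 0], [0, 0, 0], [0, 0, 0]])

```text
clock: 7.6
position: [0.5678, -0.0078, 0.1346]
tool_rot: [-0.524, 1.569, -0.738]
force: [-1.1, -0.7, -5.2]
grip_width: 0.0129
```

Run:
```python
from plan import *
s=monitor.observe();print(bearing(),s['position'],s['force'],s['grip_width'])
im=optics.grab_frame('top')[:,:,::-1].copy();s=optics.grab_frame('scene')[:,:,::-1].copy()
cv2.imwrite('pics/t1.png',im);cv2.imwrite('pics/s1.png',s)
A=np.zeros((590,700,3),np.uint8);A[:300,:560]=crop(s,220,200,140,75,4);A[300:590,:580]=crop(im,215,135,145,72,4)[:288][:290] if 0 else np.vstack([crop(im,215,135,145,72,4),np.zeros((2,580,3),np.uint8)])
cv2.imwrite('pics/D.png',A)
```

```text
77.73537333741622 [ 0.5678 -0.0078  0.1346] [-1.1355 -0.739  -5.236 ] 0.012900454258153168
```

View pics/D.png

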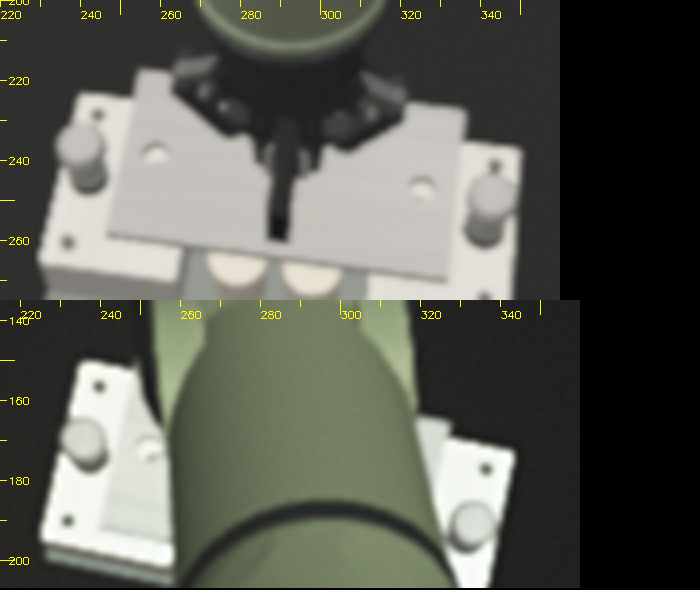

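Run:
```python
from obs import *; from plan import *
h=112.3
o=[(S,m(-55,-100,h),(254.5,217)),(S,m(-55,100,h),(336.5,227.5)),(S,m(55,-100,h),(246.75,258.5)),(S,m(55,100,h),(332,270)),(S,m(0,-80,h),(259.25,238)),(S,m(0,80,h),(325.5,247.25)),
(T,m(0,80,h),(252.5,172.5)),(T,m(-55,100,h),(240,191.25)),(T,m(55,-100,h),(327.5,165))]
b=[q for q in bed if q[1][2]>.08]
for sel in('b',T,S):
  for nm,oo in(('plate',o),('bed',b)):
    p,r=fit([(n,l,(u-.4,v-.4)) for n,l,(u,v) in oo if sel in('b',n)],(.56,0,-.2)); print(sel,nm,p,np.degrees(p[2])+90); print(r.T)
```

```text
b plate [ 0.5679 -0.0078 -0.2145] 77.7087026640023
[[ 0.3228 -0.7649 -0.926  -0.1032 -0.5945 -0.1166 -0.9586 -1.2106 -0.4791]
 [ 0.9286  0.5252 -0.0855  0.0311  0.5991  0.0042 -0.1001  0.8596  1.1925]]
b bed [ 0.5659 -0.0102 -0.2178] 77.51847140044335
[[-0.5667 -0.2169 -0.6635  0.2652 -0.2997  0.0124 -0.468  -0.3666]
 [-0.1852 -1.0493 -0.1422 -0.0188 -0.7158  0.231  -0.3818 -0.4048]]
top plate [ 0.5698 -0.0101 -0.2045] 78.28093180508242
[[-0.1121 -0.1584  0.2804]
 [-0.5506  0.5279  0.0058]]
top bed [ 0.5649 -0.0109 -0.225 ] 77.10660535892025
[[-0.1833  0.0196 -0.314   0.5213]
 [-0.1677 -0.3373 -0.0045  0.56  ]]
scene plate [ 0.5672 -0.0069 -0.2163] 77.60671748235409
[[ 0.7515 -0.3841 -0.547   0.2182 -0.1966  0.2392]
 [ 0.5815  0.293  -0.4896 -0.2438  0.2367 -0.2607]]
scene bed [ 0.5667 -0.0095 -0.2111] 77.90508396166713
[[-0.1009  0.3676 -0.232  -0.0319]
 [-0.106   0.2291  0.1168 -0.2956]]
```

Run:
```python
from plan import *
plan([(.5659,-.0102,.126,77.5)],.2)
```

```text
2
{"delta_pos": [[0.16, -0.04, -0.03], [0.17, -0.04, -0.03]], "rotation": [[0.02, 0.01, 0.0], [0.02, 0.02, 0.01]]}
```

Emit:
arm_command(delta_pos=[[0, -0.08, -0.06], [0, 0, 0]], rotation=[[0.04, 0.03, 0.01], [0, 0, 0]])

```text
clock: 7.9
position: [0.5661, -0.0108, 0.1367]
tool_rot: [0.542, 1.57, 0.322]
force: [0.5, -0.5, -5.2]
grip_width: 0.0133
```

Run:
```python
from plan import *
s=monitor.observe();print(bearing(),s['position'],s['force'],s['grip_width'])
plan([(.5659,-.0102,.122,77.5)],.2)
```

```text
77.38854190700648 [ 0.5661 -0.0108  0.1367] [ 0.4666 -0.4688 -5.1869] 0.013293187679825312
3
{"delta_pos": [[0.16, 0.01, -0.0], [0.17, 0.0, -0.01], [0.16, 0.01, -0.0]], "rotation": [[-0.01, 0.0, -0.0], [-0.0, 0.0, -0.0], [-0.01, 0.01, -0.0]]}
```

Emit:
arm_command(delta_pos=[[0.15, 0.01, 0], [0.15, 0.01, 0], [0.15, 0, 0], [0.15, 0, 0], [0, 0, 0]], rotation=[[-0.01, 0, 0], [0, 0, 0], [0, 0, 0], [0, 0, 0], [0, 0, 0]])

```text
clock: 8.4
position: [0.5665, -0.0106, 0.1178]
tool_rot: [0.374, 1.569, 0.154]
force: [-0.0, -0.4, -4.9]
grip_width: 0.0129
```

Run:
```python
from plan import *
s=monitor.observe();print(bearing(),s['position'],s['force'],s['moment'],s['grip_width'])
```

```text
77.40694859413134 [ 0.5665 -0.0106  0.1178] [-0.0003 -0.4224 -4.9492] [ 0.0057 -0.0276 -0.0147] 0.012890576315085323
```

Emit:
arm_command(delta_pos=[[0.12, 0, 0], [0.12, 0, 0], [0.12, 0, 0], [0, 0, 0]], rotation=[[0, 0, 0], [0, 0, 0], [0, 0, 0], [0, 0, 0]])

```text
clock: 8.8
position: [0.5663, -0.0104, 0.1058]
tool_rot: [0.504, 1.57, 0.285]
force: [-0.0, 0.6, -5.4]
grip_width: 0.0131
```

Run:
```python
from plan import *
s=monitor.observe();print(bearing(),s['position'],s['force'],s['moment'],s['grip_width'])
```

```text
77.42478564343331 [ 0.5663 -0.0104  0.1058] [-0.0416  0.5646 -5.3698] [-0.02    0.0553  0.0593] 0.013077237824244739
```

Emit:
arm_command(delta_pos=[[0.12, 0, 0], [0.12, 0, 0], [0.1, 0, 0], [0.06, 0, 0], [0.04, 0, 0], [0.03, 0, 0]], rotation=[[0, 0, 0], [0, 0, 0], [0, 0, 0], [0, 0, 0], [0, 0, 0], [0, 0, 0]])

```text
clock: 9.4
position: [0.5664, -0.0104, 0.0906]
tool_rot: [0.479, 1.569, 0.259]
force: [-0.3, 0.1, -3.6]
grip_width: 0.0132
```

Emit:
arm_command(delta_pos=[[0.03, 0, 0], [0.03, 0, 0], [0, 0, 0]], rotation=[[0, 0, 0], [0, 0, 0], [0, 0, 0]])

```text
clock: 9.7
position: [0.5665, -0.0104, 0.0905]
tool_rot: [0.442, 1.569, 0.222]
force: [-1.2, 0.1, -5.3]
grip_width: 0.0129
```

Emit:
arm_command(delta_pos=[[0.08, 0, 0], [0.06, 0, 0], [0, 0, 0]], rotation=[[0, 0, 0], [0, 0, 0], [0, 0, 0]])

```text
clock: 10.0
position: [0.5666, -0.0104, 0.0907]
tool_rot: [0.41, 1.567, 0.19]
force: [-1.1, 0.6, -5.8]
grip_width: 0.013
```

Emit:
arm_command(delta_pos=[[0.1, 0, 0]], rotation=[[0, 0, 0]])

```text
clock: 10.1
position: [0.5668, -0.0104, 0.0899]
tool_rot: [0.399, 1.567, 0.179]
force: [-33.4, 1.4, 97.2]
grip_width: 0.0128
```

Run:
```python
from plan import *
s=monitor.observe();print(bearing(),s['position'],s['force'],s['moment'],s['qd'],s['joint_efforts'])
s=optics.grab_frame('scene')[:,:,::-1].copy(); cv2.imwrite('pics/s2.png',s)
cv2.imwrite('pics/E.png',crop(s,215,205,145,95,5))
```

```text
77.39715992276398 [ 0.5668 -0.0104  0.0899] [-33.3642   1.4068  97.2021] [0.2638 6.6296 0.1795] [-0.0001 -0.0014  0.0004  0.0059 -0.0027 -0.0127 -0.0014] [  0.6358 -43.7044   2.7027 -22.4367   0.6432 -10.4498  -0.1708]
```

View pics/E.png

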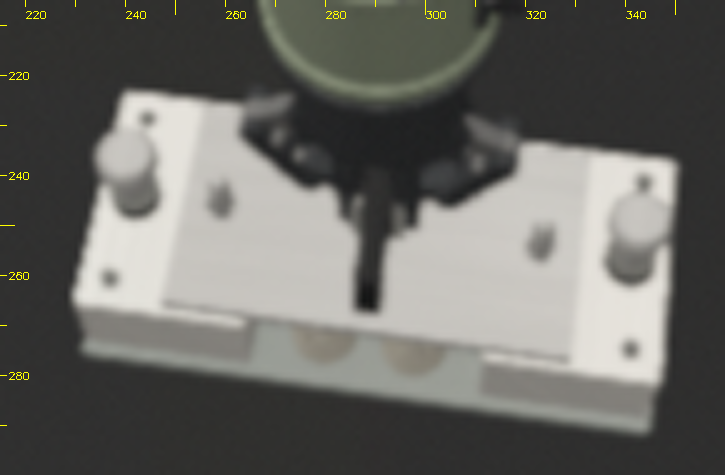

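The plate is seated. Both dowels show through it at scene (257,245) and (321,253), and a 3 mm push gives about 97 N, so the arm is very stiff. I'll release gently.

Emit:
arm_command(delta_pos=[[0, 0, 0], [0, 0, 0]], rotation=[[0, 0, 0], [0, 0, 0]])

```text
clock: 10.35
position: [0.5666, -0.0104, 0.0907]
tool_rot: [0.386, 1.566, 0.166]
force: [-1.2, -0.4, -5.0]
grip_width: 0.0129
```

Emit:
arm_command(delta_pos=[[0, 0, 0], [0, 0, 0], [0, 0, 0], [0, 0, 0]], rotation=[[0, 0, 0], [0, 0, 0], [0, 0, 0], [0, 0, 0]], gripper=-0.2)

```text
clock: 10.75
position: [0.5678, -0.0104, 0.0904]
tool_rot: [0.347, 1.564, 0.127]
force: [-0.4, -0.1, -1.5]
grip_width: 0.051
```

Run:
```python
from plan import *
s=monitor.observe();print(bearing(),s['position'],s['force'],s['grip_width'])
p=s['position']
# mallet with -0.4 px correction
from obs import mallet
mp,r=fit([(n,l,(u-.4,v-.4)) for n,l,(u,v) in mallet],(.54,.35,.25));print(mp,r.T)
c,sn=np.cos(mp[2]),np.sin(mp[2]); g=mp[:2]-.055*np.array([c,sn]); b=np.degrees(mp[2])+90; print('grip',g,b)
plan([(p[0],p[1],.19,77.4),(g[0],g[1],.16,b)])
```

```text
77.38002843996252 [ 0.5678 -0.0104  0.0904] [-0.4339 -0.1397 -1.4835] 0.05103761340277252
[0.5423 0.3426 0.2511] [[-0.4849 -0.8997 -0.4118 -1.3776]
 [-0.0967 -0.2587  0.2177 -0.344 ]]
grip [0.4891 0.3289] 104.38963771785708
16
{"delta_pos": [[-0.83, 0.0, 0.01], [-0.83, 0.0, 0.0], [-0.83, 0.0, 0.0], [-0.83, 0.0, 0.0], [0.08, 0.87, -0.42], [0.08, 0.89, -0.38], [0.08, 0.9, -0.35], [0.08, 0.92, -0.31], [0.09, 0.93, -0.28], [0.08, 0.94, -0.24]], "rotation": [[-0.0, 0.01, -0.01], [-0.0, 0.02, -0.0], [-0.0, 0.01, -0.01], [-0.0, 0.02, -0.0], [-0.38, -0.0, -0.0], [-0.37, -0.0, -0.0], [-0.38, -0.0, -0.0], [-0.37, -0.0, -0.0], [-0.38, -0.0, -0.0], [-0.37, -0.0, -0.0]]}
{"delta_pos": [[0.09, 0.95, -0.2], [0.08, 0.95, -0.17], [0.09, 0.96, -0.13], [0.08, 0.96, -0.09], [0.09, 0.96, -0.06], [0.08, 0.97, -0.01]], "rotation": [[-0.38, -0.0, -0.0], [-0.37, -0.0, -0.0], [-0.38, -0.0, -0.0], [-0.37, -0.0, -0.0], [-0.38, -0.0, -0.0], [-0.37, -0.0, -0.0]]}
```

Emit:
arm_command(delta_pos=[[-0.3, 0, 0], [-0.8, 0, 0], [-1, 0, 0], [-1, 0, 0], [-0.2, 0.87, -0.42], [0, 0.9, -0.38], [0, 0.9, -0.35], [0, 0.9, -0.31], [0.1, 0.93, -0.28], [0.1, 0.94, -0.24]], rotation=[[0, 0.01, 0], [0, 0.01, 0], [0, 0.02, 0], [0, 0.02, 0], [-0.38, 0, 0], [-0.37, 0, 0], [-0.38, 0, 0], [-0.37, 0, 0], [-0.38, 0, 0], [-0.37, 0, 0]])

```text
clock: 11.75
position: [0.5289, 0.1603, 0.1946]
tool_rot: [0.304, 1.564, 0.319]
force: [0.7, 0.3, 0.0]
grip_width: 0.0512
```

Emit:
arm_command(delta_pos=[[0.1, 0.95, -0.2], [0.1, 0.95, -0.17], [0.1, 0.95, -0.13], [0.1, 0.8, -0.1], [0.1, 0.5, -0.05], [0, 0, 0]], rotation=[[-0.38, 0, 0], [-0.37, 0, 0], [-0.38, 0, 0], [-0.37, 0, 0], [-0.2, 0, 0], [0, 0, 0]])

```text
clock: 12.35
position: [0.4963, 0.2916, 0.1831]
tool_rot: [0.256, 1.56, 0.462]
force: [-0.1, -0.2, -0.9]
grip_width: 0.0513
```

Run:
```python
from plan import *
s=monitor.observe();print(bearing(),s['position'],s['force'],s['grip_width'])
plan([(.4891,.3289,.12,104.4),(.4891,.3289,.036,104.4)],.9)
im=optics.grab_frame('top')[:,:,::-1].copy();s=optics.grab_frame('scene')[:,:,::-1].copy()
cv2.imwrite('pics/t3.png',im);cv2.imwrite('pics/s3.png',s)
cv2.imwrite('pics/F.png',np.hstack([crop(im,120,165,75,105,5),crop(s,375,160,80,105,5)]))
```

```text
101.8037356961861 [0.4963 0.2916 0.1831] [-0.0518 -0.2134 -0.8732] 0.05130385402582491
7
{"delta_pos": [[0.7, 0.42, -0.0], [0.7, 0.42, 0.01], [0.71, 0.42, 0.01], [0.7, 0.0, 0.0], [0.7, 0.0, 0.0], [0.7, 0.0, 0.0], [0.7, 0.0, 0.0]], "rotation": [[-0.14, 0.03, -0.01], [-0.15, 0.03, -0.01], [-0.14, 0.04, -0.0], [-0.0, -0.0, -0.0], [-0.0, -0.0, -0.0], [-0.0, -0.0, -0.0], [-0.0, -0.0, -0.0]]}
```

View pics/F.png

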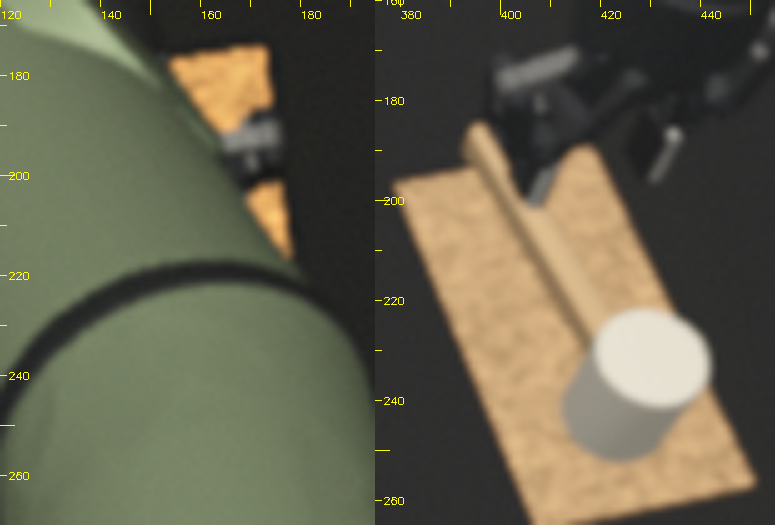

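The crop shows the mallet head top at scene (430,232), the handle end at (396,185), and the open gripper above the mat. This agrees with the fitted pose, so I'll descend.

Emit:
arm_command(delta_pos=[[0.7, 0.42, 0], [0.7, 0.42, 0], [0.7, 0.42, 0], [0, 0, 0]], rotation=[[-0.14, 0.03, -0.01], [-0.14, 0.03, -0.01], [-0.14, 0.03, 0], [0, 0, 0]])

```text
clock: 12.85
position: [0.4936, 0.3211, 0.1205]
tool_rot: [-0.625, 1.566, -0.388]
force: [-0.6, -0.2, 1.0]
grip_width: 0.0511
```

Run:
```python
from plan import *
s=monitor.observe();print(bearing(),s['position'],s['force'],s['grip_width'])
plan([(.4891,.3289,.036,104.4)],.6)
```

```text
103.57666961165008 [0.4936 0.3211 0.1205] [-0.5761 -0.1929  1.0169] 0.05113071006390515
5
{"delta_pos": [[0.56, 0.06, -0.02], [0.56, 0.06, -0.02], [0.56, 0.06, -0.02], [0.57, 0.06, -0.02], [0.56, 0.05, -0.01]], "rotation": [[-0.03, 0.01, 0.01], [-0.03, 0.01, 0.0], [-0.03, 0.01, 0.01], [-0.02, 0.01, 0.0], [-0.03, 0.0, 0.01]]}
```

Emit:
arm_command(delta_pos=[[0.5, 0.13, -0.05], [0.6, 0.13, -0.04], [0.6, 0.03, -0.01], [0.6, 0.02, 0], [0.4, 0, 0], [0, 0, 0]], rotation=[[-0.06, 0.02, 0.01], [-0.05, 0.01, 0.01], [-0.03, 0.01, 0.01], [0, 0, 0], [0, 0, 0], [0, 0, 0]])

```text
clock: 13.45
position: [0.4934, 0.3231, 0.0396]
tool_rot: [-0.341, 1.566, -0.1]
force: [-0.4, -0.5, 0.2]
grip_width: 0.0513
```

Run:
```python
from plan import *
s=monitor.observe();print(bearing(),s['position'],s['force'],s['grip_width'])
plan([(.4891,.3289,.0345,104.4)],.6)
```

```text
103.83130324877672 [0.4934 0.3231 0.0396] [-0.4456 -0.4827  0.2114] 0.0513214375149961
1
{"delta_pos": [[0.17, 0.22, -0.1]], "rotation": [[-0.09, 0.05, 0.02]]}
```

Emit:
arm_command(delta_pos=[[0.12, 0.24, -0.1], [0, 0.05, 0], [0, 0, 0]], rotation=[[-0.09, 0.05, 0.02], [0, 0, 0], [0, 0, 0]])

```text
clock: 13.75
position: [0.4892, 0.3312, 0.0376]
tool_rot: [0.811, 1.569, 1.062]
force: [0.2, 0.1, -0.3]
grip_width: 0.0517
```

Emit:
arm_command(delta_pos=[[0, 0, 0], [0, 0, 0], [0, 0, 0], [0, 0, 0], [0, 0, 0]], rotation=[[0, 0, 0], [0, 0, 0], [0, 0, 0], [0, 0, 0], [0, 0, 0]], gripper=1, grip_force=120)

```text
clock: 14.25
position: [0.4898, 0.3316, 0.0392]
tool_rot: [0.517, 1.567, 0.767]
force: [0.4, 1.0, -2.4]
grip_width: 0.0161
```

Run:
```python
from plan import *
s=monitor.observe();print(bearing(),s['position'],s['force'],s['moment'],s['grip_width'],s['qpos'])
```

```text
104.34180754518388 [0.4898 0.3316 0.0392] [ 0.3823  1.0164 -2.3531] [0.0226 0.063  0.0517] 0.016135309101027905 [-0.6116  0.7504 -0.1203  1.8189  0.15    0.5777  0.9957]
```

Run:
```python
from plan import *
s=monitor.observe();print(bearing(),s['position'],s['force'],s['moment'],s['grip_width'])
p=s['position']
plan([(p[0],p[1],.13,104.3),(.5411,.0975,.21,104.3)],.95)
```

```text
104.34180754518388 [0.4898 0.3316 0.0392] [ 0.3823  1.0164 -2.3531] [0.0226 0.063  0.0517] 0.016135309101027905
13
{"delta_pos": [[-0.76, 0.0, 0.0], [-0.76, 0.0, 0.0], [-0.75, 0.0, 0.0], [-0.76, 0.0, 0.0], [-0.3, -0.89, -0.03], [-0.3, -0.89, -0.03], [-0.29, -0.89, -0.03], [-0.3, -0.89, -0.03], [-0.29, -0.88, -0.03], [-0.3, -0.89, -0.03]], "rotation": [[0.0, 0.01, -0.0], [0.0, 0.01, -0.01], [0.0, 0.0, -0.0], [0.01, 0.01, -0.01], [-0.0, -0.0, 0.0], [-0.0, -0.0, 0.0], [-0.0, -0.0, 0.0], [-0.0, -0.0, 0.0], [-0.0, -0.0, 0.0], [-0.0, -0.0, 0.0]]}
{"delta_pos": [[-0.29, -0.88, -0.03], [-0.3, -0.89, -0.03], [-0.29, -0.88, -0.02]], "rotation": [[-0.0, -0.0, 0.0], [-0.0, -0.0, 0.0], [-0.0, -0.0, 0.0]]}
```

Emit:
arm_command(delta_pos=[[-0.6, 0, 0], [-0.9, 0, 0], [-0.9, 0, 0], [-0.9, 0, 0], [-0.4, -0.7, -0.02], [-0.4, -0.85, -0.02], [-0.3, -0.85, -0.03], [-0.2, -0.85, -0.03], [-0.2, -0.85, -0.03], [-0.1, -0.85, -0.03]], rotation=[[0, 0.01, 0], [0, 0.01, 0], [0, 0, 0], [0, 0, 0], [0, 0, 0], [0, 0, 0], [0, 0, 0], [0, 0, 0], [0, 0, 0], [0, 0, 0]])

```text
clock: 15.25
position: [0.5197, 0.1838, 0.1894]
tool_rot: [2.928, 1.566, -3.099]
force: [0.0, -0.3, -3.2]
grip_width: 0.0162
```

Emit:
arm_command(delta_pos=[[0, -0.85, -0.03], [0, -0.6, -0.03], [0, -0.3, 0], [0, 0, 0]], rotation=[[0, 0, 0], [0, 0, 0], [0, 0, 0], [0, 0, 0]])

```text
clock: 15.65
position: [0.5318, 0.1264, 0.1894]
tool_rot: [-3.069, 1.565, -2.817]
force: [0.1, 0.6, -2.7]
grip_width: 0.0164
```

Run:
```python
from plan import *
s=monitor.observe();print(bearing(),s['position'],s['force'],s['moment'],s['grip_width'])
plan([(.5411,.0975,.21,104.3)],.95)
im=optics.grab_frame('top')[:,:,::-1].copy();s=optics.grab_frame('scene')[:,:,::-1].copy()
cv2.imwrite('pics/t4.png',im);cv2.imwrite('pics/s4.png',s)
cv2.imwrite('pics/G.png',np.hstack([crop(im,200,120,75,105,5),crop(s,290,180,80,105,5)]))
```

```text
104.42171197125118 [0.5318 0.1264 0.1894] [ 0.0799  0.5881 -2.7136] [-0.0077  0.0757  0.0323] 0.016389547125286875
2
{"delta_pos": [[-0.34, -0.51, 0.03], [-0.35, -0.5, 0.03]], "rotation": [[0.01, -0.03, 0.0], [0.01, -0.03, 0.0]]}
```

View pics/G.png

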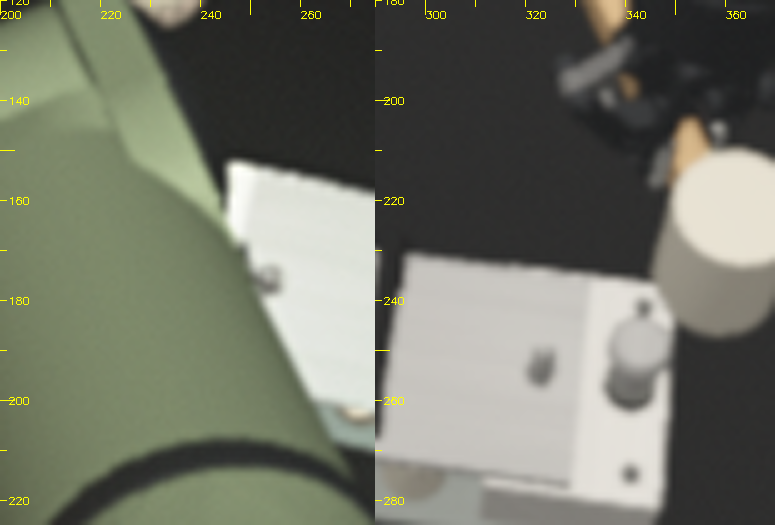

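Emit:
arm_command(delta_pos=[[0, -0.5, 0.03], [0, -0.5, 0.03], [0, 0, 0]], rotation=[[0.01, -0.03, 0], [0.01, -0.03, 0], [0, 0, 0]])

```text
clock: 16.05
position: [0.5409, 0.1003, 0.1891]
tool_rot: [0.943, 1.57, 1.198]
force: [0.1, -0.7, -3.6]
grip_width: 0.0158
```

Run:
```python
from plan import *
b=np.radians(14.42); print(proj('scene',[.5318+.0536*np.cos(b),.1264+.0536*np.sin(b),.2244]))
s=monitor.observe();print(bearing(),s['position'],s['force'])
plan([(.5411,.0975,.188,104.3)],.95)
```

```text
[[361.8111 220.9215]]
104.62651600238446 [0.5409 0.1003 0.1891] [ 0.1031 -0.6596 -3.5572]
1
{"delta_pos": [[0.04, -0.09, -0.02]], "rotation": [[0.05, 0.01, -0.01]]}
```

Emit:
arm_command(delta_pos=[[-0.5, -0.09, -0.02], [0, 0, 0]], rotation=[[0.05, 0.01, 0], [0, 0, 0]])

```text
clock: 16.25
position: [0.5411, 0.0973, 0.2041]
tool_rot: [2.162, 1.569, 2.412]
force: [0.3, 1.0, -2.1]
grip_width: 0.016
```

Emit:
arm_command(delta_pos=[[1, 0, 0]], rotation=[[0, 0, 0]])

```text
clock: 16.35
position: [0.5428, 0.0981, 0.1763]
tool_rot: [0.282, 1.566, 0.531]
force: [0.3, 0.1, -4.0]
grip_width: 0.0156
```

Emit:
arm_command(delta_pos=[[0, 0, 0]], rotation=[[0, 0, 0]])

```text
clock: 16.45
position: [0.5411, 0.098, 0.1734]
tool_rot: [1.359, 1.569, 1.61]
force: [-0.3, -0.5, -3.0]
grip_width: 0.0157
```

Emit:
arm_command(delta_pos=[[1, 0, 0], [0.48, 0, 0]], rotation=[[0, 0, 0], [0, 0, 0]])

```text
clock: 16.65
position: [0.5427, 0.099, 0.1304]
tool_rot: [0.386, 1.566, 0.636]
force: [-5.5, -2.0, 4.3]
grip_width: 0.0161
```

Run:
```python
from plan import *
s=monitor.observe();print(bearing(),s['position'],s['force'],s['moment'],s['grip_width'])
```

```text
104.36553668858164 [0.5427 0.099  0.1304] [-5.5328 -1.9943  4.3154] [-0.2501  0.7717 -0.0163] 0.016101723491228116
```

Emit:
arm_command(delta_pos=[[-1, -0.02, 0.04], [-0.8, 0, 0], [0, 0, 0]], rotation=[[0, 0.03, 0], [0, 0, 0], [0, 0, 0]])

```text
clock: 16.95
position: [0.5428, 0.0993, 0.1846]
tool_rot: [2.596, 1.566, 2.848]
force: [0.1, 0.4, -2.7]
grip_width: 0.0158
```

Run:
```python
from plan import *
s=monitor.observe();print(bearing(),s['position'],s['force'],s['moment'],s['grip_width'])
p=s['position'];b=np.radians(bearing()-90)
for d,z in((.0536,.035),(.0536,-.035),(0.0256,-.035),(.0816,-.035)): print(proj('scene',[p[0]+d*np.cos(b),p[1]+d*np.sin(b),p[2]+z]))
print('pin',proj('scene',[[.593,.1108,.113],[.593,.1108,.095]]))
s=optics.grab_frame('scene')[:,:,::-1].copy();cv2.imwrite('pics/s5.png',s)
cv2.imwrite('pics/H.png',crop(s,230,160,150,120,5))
```

```text
104.44187444361572 [0.5428 0.0993 0.1846] [ 0.0845  0.3604 -2.7349] [-0.0016  0.0614  0.009 ] 0.015776520945303487
[[349.5581 227.3995]]
[[345.4304 242.3255]]
[[340.6452 231.9464]]
[[350.3759 253.052 ]]
pin [[342.5948 248.7138]
 [341.7067 251.9906]]
```

View pics/H.png

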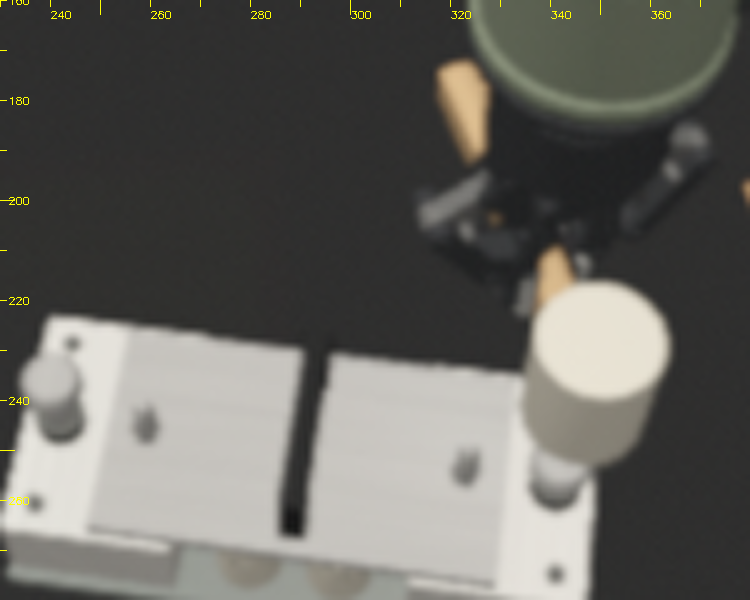

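Emit:
arm_command(delta_pos=[[1, 0, 0], [0.6, 0.0, 0]], rotation=[[0, 0.03, 0], [0, 0, 0]])

```text
clock: 17.2
position: [0.5432, 0.0997, 0.1358]
tool_rot: [2.599, 1.566, 2.851]
force: [-0.6, 0.1, -2.9]
grip_width: 0.016
```

Emit:
arm_command(delta_pos=[[0.23, 0, 0]], rotation=[[0, 0, 0]])

```text
clock: 17.3
position: [0.5422, 0.0996, 0.1274]
tool_rot: [2.802, 1.564, 3.055]
force: [-21.5, -5.3, 49.2]
grip_width: 0.0158
```

Emit:
arm_command(delta_pos=[[-1, 0, 0], [-1, 0, 0]], rotation=[[0, 0.05, 0], [0, 0.04, 0]])

```text
clock: 17.5
position: [0.5398, 0.0991, 0.1839]
tool_rot: [3.045, 1.544, -2.985]
force: [0.7, 0.1, -2.2]
grip_width: 0.0159
```

Run:
```python
from plan import *
s=monitor.observe();print(bearing(),s['position'],s['force'],s['moment'],s['grip_width'])
p=s['position'];b=np.radians(bearing()-90)
print(proj('scene',[p[0]+.0536*np.cos(b),p[1]+.0536*np.sin(b),p[2]+.035])+.4)
s=optics.grab_frame('scene')[:,:,::-1].copy();cv2.imwrite('pics/s6.png',s)
g=cv2.inRange(s,(170,180,185),(255,255,255));n,l,st,c=cv2.connectedComponentsWithStats(g)
for i in range(1,n):
    if 330<c[i][0]<380 and 190<c[i][1]<250: print(st[i],c[i])
plan([(.4858,-.1314,.19,90)],.95)
```

```text
104.49864990225545 [0.5398 0.0991 0.1839] [ 0.6699  0.116  -2.2118] [-0.0624  0.034  -0.0313] 0.01590908015557206
[[349.6389 226.7188]]
[337 216  26  23 467] [349.454  227.0321]
9
{"delta_pos": [[0.0, -0.78, -0.41], [-0.0, -0.79, -0.39], [-0.0, -0.8, -0.37], [-0.0, -0.81, -0.35], [-0.0, -0.82, -0.32], [-0.0, -0.82, -0.3], [-0.01, -0.83, -0.28], [-0.01, -0.84, -0.26], [-0.0, -0.86, -0.23]], "rotation": [[0.27, -0.02, 0.0], [0.27, -0.02, 0.0], [0.27, -0.02, 0.0], [0.27, -0.02, 0.0], [0.27, -0.03, 0.0], [0.27, -0.02, 0.0], [0.27, -0.03, 0.0], [0.26, -0.02, 0.0], [0.27, -0.03, 0.0]]}
```

Emit:
arm_command(delta_pos=[[-0.15, -0.78, -0.41], [-0.1, -0.79, -0.39], [0, -0.8, -0.37], [0, -0.81, -0.35], [0, -0.82, -0.32], [0, -0.8, -0.3], [0, -0.8, -0.28], [0, -0.6, -0.2], [0, -0.3, -0.1], [0, 0, 0]], rotation=[[0.27, -0.03, 0], [0.27, -0.03, 0], [0.27, -0.03, 0], [0.27, -0.03, 0], [0.27, -0.03, 0], [0.27, -0.03, 0], [0.27, -0.03, 0], [0.25, -0.03, 0], [0.15, 0, 0], [0, 0, 0]])

```text
clock: 18.55
position: [0.4879, -0.1114, 0.1962]
tool_rot: [0.398, 1.566, 0.405]
force: [0.2, 0.2, -1.6]
grip_width: 0.0157
```

Run:
```python
from plan import *
s=monitor.observe();print(bearing(),s['position'],s['force'],s['tool_rot'])
plan([(.4858,-.1314,.188,90)],.95)
```

```text
90.37386646961912 [ 0.4879 -0.1114  0.1962] [ 0.224   0.2471 -1.5806] [0.3984 1.5656 0.405 ]
1
{"delta_pos": [[0.27, -0.67, -0.08]], "rotation": [[0.06, 0.05, -0.02]]}
```

Emit:
arm_command(delta_pos=[[0, -0.66, -0.08], [0, 0, 0]], rotation=[[0.06, 0.05, -0.02], [0, 0, 0]])

```text
clock: 18.75
position: [0.4862, -0.1298, 0.196]
tool_rot: [2.539, 1.57, 2.542]
force: [-0.4, -0.4, -2.8]
grip_width: 0.0157
```

Run:
```python
from plan import *
s=monitor.observe();print(bearing(),s['position'],s['force'],s['tool_rot'])
plan([(.4858,-.1314,.190,90)],.95)
p=s['position'];b=np.radians(bearing()-90)
h=[p[0]+.0536*np.cos(b),p[1]+.0536*np.sin(b)];print(h,proj('scene',[*h,p[2]+.035])+.4)
s=optics.grab_frame('scene')[:,:,::-1].copy();cv2.imwrite('pics/s7.png',s)
g=cv2.inRange(s,(170,180,185),(255,255,255));n,l,st,c=cv2.connectedComponentsWithStats(g)
for i in range(1,n):
    if 200<c[i][0]<270 and 180<c[i][1]<250 and st[i][4]>50: print(st[i],c[i])
# left pin top blob patch for later
cv2.imwrite('pics/I.png',crop(s,215,180,145,110,5))
```

```text
90.1841775877185 [ 0.4862 -0.1298  0.196 ] [-0.3631 -0.3951 -2.8169] [2.5386 1.5699 2.5418]
1
{"delta_pos": [[0.2, -0.05, -0.01]], "rotation": [[0.03, -0.01, -0.0]]}
[np.float64(0.539808568320736), np.float64(-0.12965309263188643)] [[234.1698 209.904 ]]
[222 198  25  22 430] [233.993  209.0419]
```

View pics/I.png

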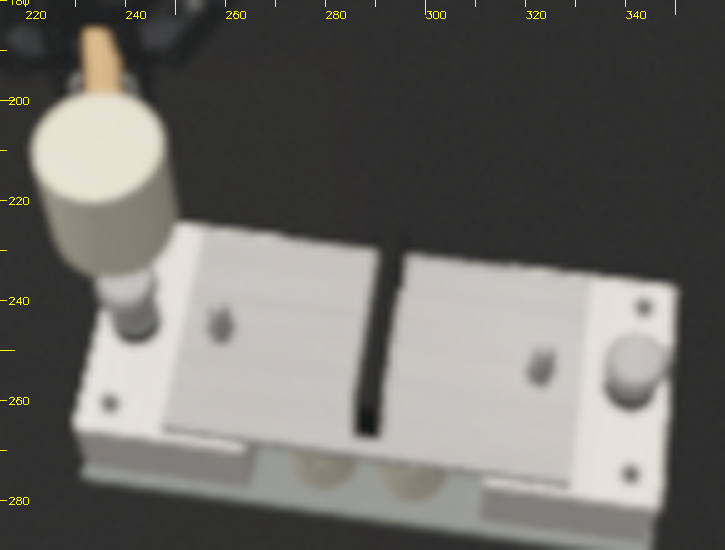

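Emit:
arm_command(delta_pos=[[0.75, -0.05, -0.01], [0, 0, 0]], rotation=[[0.03, 0, 0], [0, 0, 0]])

```text
clock: 19.0
position: [0.4872, -0.127, 0.1732]
tool_rot: [1.401, 1.568, 1.407]
force: [0.0, 0.5, -2.3]
grip_width: 0.0161
```

Emit:
arm_command(delta_pos=[[1, -0.1, -0.02], [0.5, 0, 0]], rotation=[[0, 0, 0], [0, 0, 0]])

```text
clock: 19.2
position: [0.4891, -0.1282, 0.1299]
tool_rot: [0.45, 1.565, 0.458]
force: [-3.3, -1.7, 4.1]
grip_width: 0.016
```

Emit:
arm_command(delta_pos=[[-1, -0.05, 0], [-0.7, 0, 0]], rotation=[[0, -0.02, 0], [0, 0, 0]])

```text
clock: 19.4
position: [0.4878, -0.1272, 0.1791]
tool_rot: [1.586, 1.566, 1.598]
force: [0.7, -0.6, -2.5]
grip_width: 0.016
```

Emit:
arm_command(delta_pos=[[0, 0, 0], [1, -0.1, 0], [0.5, 0, 0]], rotation=[[0, 0, 0], [0, 0, 0], [0, 0, 0]])

```text
clock: 19.7
position: [0.4917, -0.1279, 0.138]
tool_rot: [0.402, 1.561, 0.418]
force: [0.2, -0.3, -3.0]
grip_width: 0.0159
```

Emit:
arm_command(delta_pos=[[0.3, 0, -0.1]], rotation=[[0, 0, 0]])

```text
clock: 19.8
position: [0.489, -0.127, 0.1281]
tool_rot: [0.443, 1.561, 0.46]
force: [1.7, -0.3, 9.5]
grip_width: 0.0155
```

Emit:
arm_command(delta_pos=[[0.06, 0, 0]], rotation=[[0, 0, 0]])

```text
clock: 19.9
position: [0.489, -0.1269, 0.1263]
tool_rot: [0.417, 1.561, 0.434]
force: [-13.9, -2.4, 38.4]
grip_width: 0.0161
```

Emit:
arm_command(delta_pos=[[-0.8, 0, 0], [-1, 0, 0], [0, 0, 0]], rotation=[[0, 0.02, 0], [0, 0.02, 0], [0, 0, 0]])

```text
clock: 20.2
position: [0.488, -0.1258, 0.1814]
tool_rot: [1.059, 1.565, 1.078]
force: [0.9, -0.3, -2.7]
grip_width: 0.0156
```

Run:
```python
from plan import *
s=monitor.observe();print(bearing(),s['position'],s['force'],s['tool_rot'])
plan([(.525,.12,.19,97),(.4898,.3316,.15,104.34)],.95)
```

```text
91.09757427363228 [ 0.488  -0.1258  0.1814] [ 0.9491 -0.3385 -2.7201] [1.0587 1.5652 1.0778]
17
{"delta_pos": [[-0.03, 0.91, 0.15], [-0.03, 0.91, 0.17], [-0.03, 0.9, 0.18], [-0.03, 0.9, 0.18], [-0.03, 0.9, 0.2], [-0.03, 0.9, 0.21], [-0.03, 0.89, 0.21], [-0.02, 0.89, 0.23], [-0.03, 0.89, 0.23], [0.17, 0.89, -0.04]], "rotation": [[-0.11, 0.0, -0.01], [-0.11, 0.0, -0.0], [-0.11, 0.0, -0.0], [-0.11, 0.0, -0.01], [-0.11, 0.01, -0.0], [-0.11, 0.0, -0.01], [-0.11, 0.01, -0.0], [-0.11, 0.0, -0.01], [-0.1, 0.01, -0.0], [-0.15, -0.0, -0.0]]}
{"delta_pos": [[0.17, 0.89, -0.02], [0.17, 0.9, -0.01], [0.17, 0.89, 0.0], [0.16, 0.9, 0.02], [0.17, 0.89, 0.03], [0.16, 0.89, 0.05], [0.17, 0.9, 0.07]], "rotation": [[-0.15, -0.0, -0.0], [-0.15, -0.0, -0.0], [-0.16, -0.0, -0.0], [-0.15, -0.0, -0.0], [-0.16, -0.0, -0.0], [-0.15, -0.0, -0.0], [-0.16, -0.0, -0.0]]}
```

Emit:
arm_command(delta_pos=[[-0.1, 0.9, 0.15], [-0.1, 0.9, 0.15], [-0.05, 0.9, 0.18], [0, 0.9, 0.18], [0, 0.9, 0.2], [0, 0.9, 0.2], [0, 0.8, 0.2], [0, 0.5, 0.1], [0, 0, 0]], rotation=[[-0.1, 0, 0], [-0.1, 0, 0], [-0.1, 0, 0], [-0.1, 0, 0], [-0.1, 0, 0], [-0.1, 0, 0], [-0.1, 0, 0], [-0.1, 0, 0], [0, 0, 0]])

```text
clock: 21.1
position: [0.5161, 0.0869, 0.1872]
tool_rot: [1.476, 1.566, 1.584]
force: [0.4, -0.3, -3.0]
grip_width: 0.0157
```

Run:
```python
from plan import *
s=monitor.observe();print(bearing(),s['position'],s['force'],s['tool_rot'])
n=optics.grab_frame('scene')[:,:,::-1].copy();cv2.imwrite('pics/s8.png',n)
n=n.astype(np.float32)
K=8
up=lambda i:cv2.resize(cv2.cvtColor(i.astype(np.uint8),cv2.COLOR_BGR2GRAY),None,fx=K,fy=K,interpolation=cv2.INTER_CUBIC)
def shift(a,b,c):
    x,y=int(c[0])-9,int(c[1])-8
    t=up(a[y:y+16,x:x+18]); S=up(b[y-8:y+24,x-8:x+26]); r=cv2.matchTemplate(S,t,cv2.TM_CCOEFF_NORMED); _,m,_,l=cv2.minMaxLoc(r)
    return (l[0]/K-8,l[1]/K-8,m)
ref=cv2.imread('pics/s2.png'); ref2=cv2.imread('pics/s7.png')
print('right now vs up',shift(ref,n,(239,235.5)))
print('left at s7 vs up',shift(ref,ref2,(341.5,249)), 'left now if visible',shift(ref,n,(341.5,249)))
d=lambda P:proj('scene',P)[1]-proj('scene',P)[0]
print('expected R',d([[.5394,-.1314,.113],[.5394,-.1314,.095]]),'L',d([[.593,.1108,.113],[.593,.1108,.095]]))
plan([(.4898,.3316,.15,104.34)],.95)
```

```text
96.20798071626213 [0.5161 0.0869 0.1872] [ 0.4165 -0.2645 -2.9853] [1.4759 1.5658 1.5842]
right now vs up (0.25, 2.0, 0.9586430191993713)
left at s7 vs up (-0.25, 2.25, 0.9178362488746643) left now if visible (-0.25, 2.375, 0.9158576726913452)
expected R [0.8391 3.4217] L [-0.8881  3.2768]
9
{"delta_pos": [[0.14, 0.92, 0.0], [0.14, 0.91, 0.02], [0.14, 0.92, 0.03], [0.14, 0.91, 0.04], [0.14, 0.91, 0.06], [0.14, 0.91, 0.07], [0.14, 0.91, 0.09], [0.14, 0.92, 0.1], [0.14, 0.91, 0.12]], "rotation": [[-0.15, 0.0, -0.0], [-0.15, 0.0, -0.01], [-0.15, 0.0, -0.0], [-0.15, 0.0, -0.01], [-0.15, 0.0, -0.0], [-0.15, 0.0, -0.01], [-0.16, 0.0, -0.0], [-0.15, 0.0, -0.01], [-0.16, 0.0, -0.0]]}
```

Run:
```python
import cv2,numpy as np
np.set_printoptions(linewidth=200)
g=lambda f:cv2.cvtColor(cv2.imread(f),cv2.COLOR_BGR2GRAY)
a,b=g('pics/s2.png'),g('pics/s8.png'); c=g('pics/s7.png')
print('R up  ',a[225:262,238:242].mean(1).astype(int)); print('R now ',b[225:262,238:242].mean(1).astype(int))
print('L up  ',a[238:275,340:344].mean(1).astype(int)); print('L now ',b[238:275,340:344].mean(1).astype(int)); print('L s7 ',c[238:275,340:344].mean(1).astype(int))
```

```text
R up   [171 182 191 198 202 196 192 195 197 197 197 196 196 193 182 159 135 120 114 114 116 115 120 166 210 223 226 225 225 225 225 225 224 221 212 206 208]
R now  [170 181 190 197 204 211 217 217 207 199 196 196 196 196 196 195 191 178 155 133 119 114 119 165 209 222 225 225 224 224 224 224 223 220 212 205 208]
L up   [220 211 192 180 182 184 190 195 196 196 196 195 195 193 183 163 141 122 111 108 109 106  91 119 183 216 224 226 226 226 226 226 226 223 212 184 159]
L now  [128 128 128 141 176 206 220 222 211 198 195 195 195 195 195 195 193 186 166 143 123 108  91 118 182 215 224 225 225 225 225 225 225 223 211 183 158]
L s7  [220 210 191 179 190 210 221 222 212 199 195 196 196 195 195 195 194 187 166 143 123 108  91 118 183 215 224 225 225 225 225 225 225 223 211 183 158]
```

Run:
```python
import cv2,numpy as np
from h import *
g=lambda f:cv2.cvtColor(cv2.imread(f),cv2.COLOR_BGR2GRAY)
a,b=g('pics/s2.png').astype(float),g('pics/s8.png').astype(float)
# 2D search: shift of lower rim patch (disc lower half), small window
def best(c):
    x,y=c; t=a[y+1:y+9,x-5:x+6]; res=[]
    for dy in np.arange(1.5,4.6,.05):
        for dx in np.arange(-1.6,1.65,.1):
            Mx=np.float32([[1,0,dx],[0,1,dy]])
            w=cv2.warpAffine(a,Mx,(560,420),flags=cv2.INTER_CUBIC)
            # region around lower rim at new location
            r=slice(y+4,y+9),slice(x-5,x+6)
            res.append((np.abs(w[r]-b[r]).mean(),dx,dy))
    return min(res)
print('R',best((240,236)),'L',best((342,249)))
for nm,P in(('R',(.5394,-.1314)),('L',(.593,.1108))): print(nm,proj('scene',[[*P,.113],[*P,.095]])+0)
```

```text
R (np.float64(8.108185600743376), np.float64(0.6000000000000019), np.float64(2.800000000000001)) L (np.float64(3.675149813565341), np.float64(-0.7999999999999994), np.float64(3.0000000000000013))
R [[239.2373 235.0121]
 [240.0764 238.4339]]
L [[342.5948 248.7138]
 [341.7067 251.9906]]
```

Emit:
arm_command(delta_pos=[[0, 0.9, 0], [0.05, 0.9, 0.02], [0.05, 0.9, 0.03], [0.1, 0.9, 0.04], [0.15, 0.9, 0.06], [0.2, 0.9, 0.07], [0.2, 0.8, 0.09], [0.2, 0.6, 0.1], [0.1, 0.3, 0.05], [0, 0, 0]], rotation=[[-0.15, 0, 0], [-0.15, 0, 0], [-0.15, 0, 0], [-0.15, 0, 0], [-0.15, 0, 0], [-0.15, 0, 0], [-0.15, 0, 0], [-0.15, 0, 0], [-0.1, 0, 0], [0, 0, 0]])

```text
clock: 22.15
position: [0.4975, 0.2917, 0.1528]
tool_rot: [-2.325, 1.568, -2.094]
force: [0.8, 0.6, -2.5]
grip_width: 0.0164
```

Run:
```python
from plan import *
s=monitor.observe();print(bearing(),s['position'],s['force'],s['tool_rot'])
plan([(.4898,.3316,.09,104.34)],.95)
```

```text
103.25808228039128 [0.4975 0.2917 0.1528] [ 0.7662  0.6013 -2.5138] [-2.3249  1.5676 -2.0935]
3
{"delta_pos": [[0.7, 0.45, 0.02], [0.7, 0.45, 0.02], [0.69, 0.45, 0.03]], "rotation": [[-0.06, -0.01, 0.01], [-0.06, -0.01, 0.01], [-0.06, -0.0, 0.0]]}
```

Emit:
arm_command(delta_pos=[[0.5, 0.45, 0.02], [0.6, 0.45, 0.02], [0.6, 0.45, 0.02], [0.1, 0, 0], [0, 0, 0]], rotation=[[-0.06, -0.01, 0], [-0.06, -0.01, 0], [-0.06, 0, 0], [0, 0, 0], [0, 0, 0]])

```text
clock: 22.65
position: [0.4912, 0.3285, 0.0954]
tool_rot: [-1.458, 1.566, -1.213]
force: [-0.1, -0.4, -2.1]
grip_width: 0.0158
```

Run:
```python
from plan import *
s=monitor.observe();print(bearing(),s['position'],s['force'],s['tool_rot'])
M=R.from_euler('xyz',s['tool_rot']).as_matrix();print(M[:,0])
plan([(.4898,.3316,.046,104.34)],.5)
# mallet tilt: head top centre vs prediction
p=s['position'];b=np.radians(bearing()-90)
print(proj('scene',[p[0]+.0536*np.cos(b),p[1]+.0536*np.sin(b),p[2]+.035])+.4)
i=optics.grab_frame('scene')[:,:,::-1].copy();cv2.imwrite('pics/s9.png',i)
g=cv2.inRange(i,(170,180,185),(255,255,255));n,l,st,c=cv2.connectedComponentsWithStats(g)
for k in range(1,n):
    if 380<c[k][0]<480 and 180<c[k][1]<260 and st[k][4]>50: print(st[k],c[k])
```

```text
104.02641699168606 [0.4912 0.3285 0.0954] [-0.0998 -0.3654 -2.138 ] [-1.4579  1.5662 -1.2131]
[ 0.0016 -0.0044 -1.    ]
4
{"delta_pos": [[0.41, 0.03, -0.01], [0.41, 0.03, -0.0], [0.41, 0.03, -0.01], [0.42, 0.03, -0.0]], "rotation": [[-0.01, 0.0, 0.01], [-0.01, 0.0, 0.01], [-0.02, 0.0, 0.01], [-0.01, 0.0, 0.01]]}
[[436.8627 220.9014]]
[426 211  23  19 354] [436.8164 220.0282]
```

Emit:
arm_command(delta_pos=[[0.4, 0.06, -0.02], [0.5, 0.05, -0.01], [0.5, 0.02, 0], [0.2, 0, 0], [0, 0, 0]], rotation=[[-0.02, 0.15, 0.01], [-0.02, 0.15, 0.01], [-0.01, 0, 0.01], [0, 0, 0], [0, 0, 0]])

```text
clock: 23.2
position: [0.4898, 0.3301, 0.0443]
tool_rot: [-3.109, 1.538, -2.862]
force: [-0.1, -0.2, -3.2]
grip_width: 0.0161
```

Run:
```python
from plan import *
s=monitor.observe();print(bearing(),s['position'],s['force'],s['tool_rot'])
M=R.from_euler('xyz',s['tool_rot']).as_matrix();print(M[:,2])
plan([(.4898,.3316,.042,104.34)],.5)
p=s['position'];b=np.radians(bearing()-90)
print(proj('scene',[p[0]+.0536*np.cos(b),p[1]+.0536*np.sin(b),p[2]+.035])+.4)
i=optics.grab_frame('scene')[:,:,::-1].copy();cv2.imwrite('pics/s10.png',i)
g=cv2.inRange(i,(170,180,185),(255,255,255));n,l,st,c=cv2.connectedComponentsWithStats(g)
for k in range(1,n):
    if 380<c[k][0]<480 and 180<c[k][1]<260 and st[k][4]>50: print(st[k],c[k])
i=cv2.imread('pics/scene0.png')
g=cv2.inRange(i,(170,180,185),(255,255,255));n,l,st,c=cv2.connectedComponentsWithStats(g)
for k in range(1,n):
    if 380<c[k][0]<480 and 180<c[k][1]<260 and st[k][4]>50: print('orig',st[k],c[k])
```

```text
104.16879801600838 [0.4898 0.3301 0.0443] [-0.1194 -0.2102 -3.2147] [-3.109   1.5384 -2.8617]
[ 0.9691  0.2446 -0.0323]
1
{"delta_pos": [[0.07, 0.05, 0.02]], "rotation": [[-0.03, -0.31, 0.01]]}
[[430.6856 230.4867]]
[420 221  22  20 333] [430.3814 230.2583]
orig [419 222  22  19 324] [429.6975 231.0895]
```

Emit:
arm_command(delta_pos=[[0.06, 0.03, 0], [0.05, 0, 0], [0.04, 0, 0]], rotation=[[0, 0, 0], [0, 0, 0], [0, 0, 0]])

```text
clock: 23.55
position: [0.4898, 0.3315, 0.0409]
tool_rot: [-3.127, 1.54, -2.88]
force: [0.2, -0.2, -2.6]
grip_width: 0.0156
```

Emit:
arm_command(delta_pos=[[0.06, 0, 0], [0.05, 0, 0]], rotation=[[0, 0, 0], [0, 0, 0]])

```text
clock: 23.75
position: [0.4897, 0.3316, 0.0387]
tool_rot: [-3.129, 1.541, -2.881]
force: [-13.4, -9.3, 37.0]
grip_width: 0.016
```

Emit:
arm_command(delta_pos=[[0, 0, 0], [0, 0, 0]], rotation=[[0, 0, 0], [0, 0, 0]])

```text
clock: 23.95
position: [0.4901, 0.3317, 0.0396]
tool_rot: [-3.136, 1.542, -2.889]
force: [0.5, 0.1, -1.9]
grip_width: 0.0157
```

Emit:
arm_command(delta_pos=[[0, 0, 0], [0, 0, 0], [0, 0, 0], [0, 0, 0], [0, 0, 0]], rotation=[[0, 0, 0], [0, 0, 0], [0, 0, 0], [0, 0, 0], [0, 0, 0]], gripper=-0.2)

```text
clock: 24.45
position: [0.4906, 0.3322, 0.0399]
tool_rot: [3.122, 1.543, -2.913]
force: [-0.6, -0.5, 0.0]
grip_width: 0.0516
```

Emit:
arm_command(delta_pos=[[-0.3, 0, 0], [-0.6, 0, 0], [-1, 0, 0], [-1, 0, 0], [-1, 0, 0], [-1, 0, 0], [-0.8, 0.5, -0.6], [-0.5, 0.7, -0.7], [0, 0.5, -0.5], [0, 0, 0]], rotation=[[0, 0, 0], [0, 0, 0], [0, 0, 0], [0, 0, 0], [0, 0, 0], [0, 0, 0], [0, 0, 0], [0, 0, 0], [0, 0, 0], [0, 0, 0]])

```text
clock: 25.45
position: [0.4288, 0.3702, 0.2411]
tool_rot: [3.044, 1.546, -2.993]
force: [0.8, 0.2, 0.4]
grip_width: 0.0514
```

Run:
```python
from plan import *
s=monitor.observe();print(s['clock'],s['position'],s['force'],s['grip_width'])
i=optics.grab_frame('scene')[:,:,::-1].copy();cv2.imwrite('pics/s11.png',i)
t=optics.grab_frame('top')[:,:,::-1].copy();cv2.imwrite('pics/t11.png',t)
g=cv2.inRange(i,(170,180,185),(255,255,255));n,l,st,c=cv2.connectedComponentsWithStats(g)
for k in range(1,n):
    if 380<c[k][0]<480 and 180<c[k][1]<260 and st[k][4]>50: print(st[k],c[k])
A=np.zeros((600,800,3),np.uint8)
A[:456,:800]=crop(i,215,185,200,114,4)[:456]
u=cv2.imread('pics/s2.png')
A[456:600,:200]=cv2.resize(u[225:261,222:272],(200,144),interpolation=cv2.INTER_CUBIC)
A[456:600,210:410]=cv2.resize(i[225:261,222:272],(200,144),interpolation=cv2.INTER_CUBIC)
A[456:600,420:600]=cv2.resize(i[180:252+0,375:465],(180,144),interpolation=cv2.INTER_CUBIC)
A[456:600,610:790]=cv2.resize(t[180:260,120:220],(180,144),interpolation=cv2.INTER_CUBIC)
cv2.imwrite('pics/J.png',A)
```

```text
25.45 [0.4288 0.3702 0.2411] [0.7647 0.1967 0.439 ] 0.05136610806450382
[420 222  22  19 330] [430.4364 230.9879]
```

View pics/J.png

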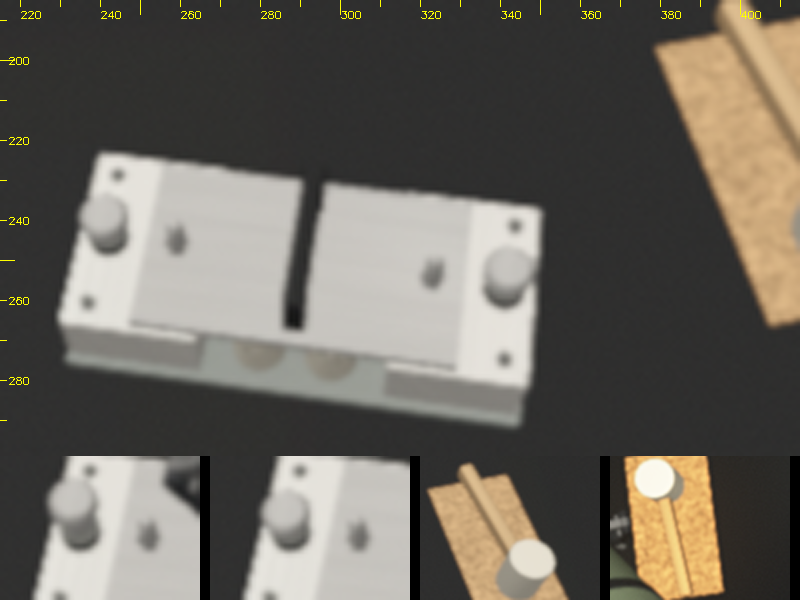

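The last picture shows:
- **Plate:** flat on the bed, with both dowels through it at scene (258,245) and (322,253).
- **Pins:** tops at (241,239) and (342.5,252). Predicted positions fully home are (240.5,238.8) and (342.1,252.4).
- **Mallet:** upright on the mat at (430.4,231.0); it was at (429.7,231.1) at the start.

Next is a quick check that the bystanders haven't moved, then I'll hand in.

Run:
```python
from h import *
a,b=cv2.imread('pics/scene0.png'),cv2.imread('pics/s11.png')
d=cv2.absdiff(a,b).max(2)
for n,(x,y,w,h) in dict(jar1=(170,275,35,38),jar2=(343,312,35,38),jar3=(420,282,38,38),bottle=(135,300,50,55),glasses=(212,303,85,82),purple=(125,130,82,55)).items(): print(n,d[y:y+h,x:x+w].max())
print(monitor.observe()['force']); bot.job_done()
```

```text
jar1 9
jar2 9
jar3 9
bottle 9
glasses 9
purple 9
[ 0.2591 -0.4005 -0.3002]
the job is handed in; nothing more can be done
```

The shaker bed is ready and the job is handed in at about 25.5 s, well under the 67 s limit. The steel plate lies on the end blocks over both dowels and has been let go. Both lock pins are driven down, and the mallet is back on its mat, head down.

**Last checks**
- **Plate:** it bottomed out at the expected height, and both dowels show through it in the final picture.
- **Lock pins:** I gave each pin two blows, and each met a firm stop (49 N left, 38 N right). The last of the right pin's travel came from a short push after the second blow. In the final picture both tops are within 1 pixel of where they should be fully home. An earlier picture-shift estimate disagreed, giving only 82 % of full travel for the right pin and 91 % for the left. I trusted the stop forces and the final picture over it.
- **Mallet:** it stands upright within about 1 pixel (2–3 mm) of where it started.
- **Jars, bottle and glasses:** the pictures show no change.
- **Force:** one push while seating the plate was harder than intended. It reached 97 N at the wrist, below the 120 N limit. After that I took smaller steps.

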